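# Rinse the spatula and nest the dosing cups

## Robot

A 6-joint arm with a two-finger parallel gripper is mounted at the origin on the work surface. World frame = base frame: x ahead of the robot, y to its left, z up, the work surface at z = 0. Lengths are in mm, angles in rad, forces in N, time in s.
With the tool pointing down it reaches from about 350 to 975 mm from the base axis. Payload 7.1 kg.
Tool frame: the origin (TCP) lies on the mounting face of the last link; the fingertips stand 182 mm ahead of it and the grasp point (between the pads) lies 163 mm ahead of it (ctrl.tcp_to_tips is the distance from the TCP to the fingertips, in mm); z points along the fingers, y is the direction in which the jaws open and shut (so a half turn about z gives the same grasp; the last joint's range is limited). The gripper opens to 88 mm and grips with 3 to 60 N. Pads are 20 mm wide; open, the fingers measure 115 mm over their backs; the gripper's body (75 mm by 178 mm) begins 61 mm behind the grasp point.
Start: joints at [-1.275, 0.423, 1.63, -0, 1.089, -0.019], TCP at [193.534, -594.265, 404.675] pointing down, gripper open.
Joint ranges: [-3, 3], [-0.9, 2.11], [0.09, 2.58], [-1.31, 4.45], [0.11, 2.69], [-2.54, 2.54]. Speed limits (rad/s): [2.39, 2.39, 3.01, 3.14, 3.14, 3.14].

## Interface

Orientations are given as a rotation vector (axis times angle).
In Python, from workcell import ctrl gives the robot as it stands. The module is installed in compiled form; this text tells all that it offers.
- The arm moves only by the tool send_rows, never from a script. Its argument "commands" is a list of rows, each an object with "translation": the shift along the world's x, y, z normalised to -1 to 1, where 1 is 0.1 m, a list of three; "twist": the turn, a rotation vector about the world's x, y, z normalised to -1 to 1, where 1 is 0.5 rad, a list of three. A call has exactly 10 rows; each row is the pose to reach, as a shift and turn from the pose commanded when the call began; what a row does not reach only later rows make up. A row lasts 1/10 s, in which the tool goes at most 50 mm and 8.59 degrees, less where a joint would pass 70% of its speed; a pose out of reach is approached as far as the arm can. A call with a number of a shift or a turn outside -1 to 1 is refused whole. A call with a gripper value outside its range is refused whole. "grip" is the closure, from -1 (fully open) to 1 (shut), set as the call begins (left out, the last holds). The fingers move at their own pace and stop on an object; the grip force is fixed at half the most. Time passes only in rows, so rows that repeat a pose let the fingers close, or fill a call up. It gives the time, the measured TCP pose, the force and the opening at its end, in the units of the state.
- ctrl.get_obs(): the state, without advancing time (a new reading comes with each control period).
- ctrl.get_image(name): name is "scene" or "side" or "wrist"; returns a dict with "img" (480x640x3 uint8, red, green, blue), "intrinsics" (3x3 intrinsics, pixels), "cam_to_world" (4x4, takes a point from camera to world coordinates). Camera axes: x right, y down, z forward; pixel columns grow to the right and rows downward; lengths in mm; the calibration is good to about 2 mm. A picture is of the moment at which its call begins. There is no depth.
- ctrl.close_job(): hands the job in, once; it reports no verdict.
The state is a dict: "t": time; "qpos": joint angles; "qvel": joint speeds; "joint_torque": joint torques, N m; "ee_pos": TCP position; "orientation": TCP orientation; "ft_force": force on the tool from outside, world axes, zero at the start; "moment": the same for the moment, N m; "width": finger opening in mm.
Only numpy, scipy, OpenCV 4.12 (cv2) and the standard library are available. Lean on these libraries where they do the work, as an engineer would, in place of code of your own. Each camera call takes 0.05 s, during which the arm holds its last target. There are 200 camera calls.

## Task

Close down the refill station. Dip the blade of the white spatula well below the rim of the amber jar with the blue collar (not into the other jars), then lay it back flat on its blue mat. Nest all the steel dosing cups that are out, biggest to smallest, each sitting upright and fully down inside the next bigger one, in the middle of the round rubber mat, with their handles fanned well apart so that none lies over another and each can be grasped; leave everything else standing where it is.

Things in the scene. Friction and masses are not known exactly. Their poses are not given: they have to be found in the camera images.
- cup_xl: biggest of up to four steel dosing cups (220 g): open, round, tapered, outside diameter 104 mm at the rim, 94 mm at the base, 66 mm high, wall 3 mm, floor 5 mm thick, with one long handle. Origin: centre of its underside; z up through the mouth, x along the handle
- cup_xl_end (a point): outer end of the handle of cup_xl, 115 mm from the cup's axis along x, 77 mm above its underside. The handle is a straight level bar with a black sleeve, 12 mm wide, 14 mm tall, carried above the rim (bar underside 70 mm, top 84 mm above the cup's underside), running from the rim to this end; grasp it from above across its width
- cup_l: second of up to four steel dosing cups (180 g, may be absent): open, round, tapered, outside diameter 86 mm at the rim, 76 mm at the base, 66 mm high, wall 3 mm, floor 5 mm thick, with one long handle. Origin: centre of its underside; z up through the mouth, x along the handle
- cup_l_end (a point): outer end of the handle of cup_l, 115 mm from the cup's axis along x, 77 mm above its underside. The handle is a straight level bar with a black sleeve, 12 mm wide, 14 mm tall, carried above the rim (bar underside 70 mm, top 84 mm above the cup's underside), running from the rim to this end; grasp it from above across its width
- cup_m: third of up to four steel dosing cups (150 g, may be absent): open, round, tapered, outside diameter 68 mm at the rim, 58 mm at the base, 66 mm high, wall 3 mm, floor 5 mm thick, with one long handle. Origin: centre of its underside; z up through the mouth, x along the handle
- cup_m_end (a point): outer end of the handle of cup_m, 115 mm from the cup's axis along x, 77 mm above its underside. The handle is a straight level bar with a black sleeve, 12 mm wide, 14 mm tall, carried above the rim (bar underside 70 mm, top 84 mm above the cup's underside), running from the rim to this end; grasp it from above across its width
- cup_s: smallest of up to four steel dosing cups (120 g, may be absent): open, round, tapered, outside diameter 52 mm at the rim, 42 mm at the base, 66 mm high, wall 3 mm, floor 5 mm thick, with one long handle. Origin: centre of its underside; z up through the mouth, x along the handle
- cup_s_end (a point): outer end of the handle of cup_s, 115 mm from the cup's axis along x, 77 mm above its underside. The handle is a straight level bar with a black sleeve, 12 mm wide, 14 mm tall, carried above the rim (bar underside 70 mm, top 84 mm above the cup's underside), running from the rim to this end; grasp it from above across its width
- nest_mat: fixed round black rubber mat with a green circle, 170 mm across, 4 mm thick, on which the cups are to be nested. Origin: centre of its underside (on the bench)
- spatula_mat: fixed flat blue mat, 230 x 90 x 4 mm, long side along its x; the spatula starts on it. Origin: centre of its underside (on the bench)
- spatula: white plastic spatula (60 g) lying flat, 200 mm long along its x. Origin: on its underside, midway along. Handle: bar 18 mm wide and 18 mm tall from x = -100 to +20 mm with a blue end; blade: flat, 34 mm wide, 4 mm thick, from x = 15 to 100 mm, level with the underside. Mass centre at about x = -20 mm
- spatula_tip (a point): middle of the front edge of the spatula's blade (x = 100, y = 0, z = 2 mm in the spatula's frame)
- rinse_jar: the rinse jar, with a blue collar below its rim: squat open amber glass jar, 84 mm outside diameter, 76 mm inside, 75 mm high, straight wall 4 mm, floor 6 mm, 350 g, loose on the bench. Origin: centre of its underside, z up through the mouth
- jar_a: plain vent jar, not for dipping: squat open amber glass jar, 84 mm outside diameter, 76 mm inside, 75 mm high, straight wall 4 mm, floor 6 mm, 350 g, loose on the bench. Origin: centre of its underside, z up through the mouth
- jar_b: another plain vent jar, not for dipping: squat open amber glass jar, 84 mm outside diameter, 76 mm inside, 75 mm high, straight wall 4 mm, floor 6 mm, 350 g, loose on the bench. Origin: centre of its underside, z up through the mouth
- wax_tin: flat red tin with a brass lid, 72 mm across, about 32 mm high; to be left alone. Origin: centre of its underside
- scrub_brush: scrubbing brush, wooden back, 130 x 60 mm, 38 mm high; to be left alone. Origin: centre of its underside
- spray_concentrate: green plastic bottle, 70 mm across, 170 mm high; to be left alone. Origin: centre of its underside
Not all that is in view belongs to the job. What is shaped like the cup_l but pink is not meant. Several things have the shape of the spatula; the one meant has the colours described above.

How it is judged:
By the outcome, as a careful person would: the job done as asked, in the order asked, and still so for the second after the job is handed in, with the robot touching nothing.
Of cup_l, cup_m, cup_s only 2 to 3 are there at a start; the rules pass over those that are not, and their reading is None.
At some moment in a run one of cup_xl, cup_l, rinse_jar may be knocked a few centimetres aside while the robot is not near it.
It also fails if it takes over 210 s, if anything falls off the work surface, if the arm or the gripper's body presses on something with over 40 N, if the wrist force passes 120 N, or if a joint passes its speed limit or range.

## Working session

There is one attempt and no reset: what is moved stays moved. The work goes in short steps, Python scripts to look and compute and a tool call to move; the robot and the scene stay as the last step left them, time stands still between calls to the robot, and variables do not carry over. Pictures are saved under pics/ and viewed, about 12 in all and at most 16, crops included, and the job is handed in when it is done.

Besides the shell and the picture viewer there is one more tool, called after "Emit:" by a JSON object that holds its "op" and its "data", one argument or row to a line. send_rows: Moves the arm, as the interface text tells. Its arguments: {"type":"object","properties":{"commands":{"type":"array","items":{"type":"object","properties":{"translation":{"type":"array","items":{"type":"number"}},"twist":{"type":"array","items":{"type":"number"}}}}},"grip":{"type":"number"}},"required":["commands"]}

```bash
mkdir -p pics
cat > h.py <<'E'
import numpy as np, cv2
from workcell import ctrl
def snap(name,fn,crop=None,scale=1):
    d=ctrl.get_image(name); im=cv2.cvtColor(d["img"],cv2.COLOR_RGB2BGR)
    cv2.imwrite(f"pics/{fn}_full.png",im); np.savez(f"pics/{fn}.npz",K=d["intrinsics"],T=d["cam_to_world"])
    if crop: 
        x0,y0,x1,y1=crop; im=im[y0:y1,x0:x1]
    if scale!=1: im=cv2.resize(im,None,fx=scale,fy=scale,interpolation=cv2.INTER_CUBIC)
    cv2.imwrite(f"pics/{fn}.png",im)
def ray(fn,u,v,z):
    d=np.load(f"pics/{fn}.npz"); K,T=d["K"],d["T"]
    r=T[:3,:3]@np.linalg.solve(K,[u,v,1.]); o=T[:3,3]
    return o+r*(z-o[2])/r[2]
def proj(fn,p):
    d=np.load(f"pics/{fn}.npz"); K,T=d["K"],d["T"]
    c=T[:3,:3].T@(np.asarray(p,float)-T[:3,3]); q=K@c; return q[:2]/q[2]
E
python3 - <<'E'
from h import *
for n in("scene","side","wrist"):
    snap(n,n+"0"); d=np.load(f"pics/{n}0.npz"); print(n,d["K"].round(1).tolist(),d["T"].round(3).tolist())
o=ctrl.get_obs(); print({k:np.round(v,3) for k,v in o.items()})
a=cv2.imread("pics/scene0.png")
E
```

```text
scene [[510.9, 0.0, 321.3], [0.0, 510.9, 241.4], [0.0, 0.0, 1.0]] [[0.49, 0.757, -0.433, 1045.041], [0.872, -0.424, 0.247, -276.46], [0.003, -0.498, -0.867, 1193.42], [0.0, 0.0, 0.0, 1.0]]
side [[511.8, 0.0, 319.4], [0.0, 511.8, 235.2], [0.0, 0.0, 1.0]] [[-0.943, -0.147, 0.298, 74.019], [-0.332, 0.476, -0.814, 1143.855], [-0.022, -0.867, -0.498, 743.414], [0.0, 0.0, 0.0, 1.0]]
wrist [[343.9, 0.0, 320.8], [0.0, 343.9, 247.9], [0.0, 0.0, 1.0]] [[0.309, -0.923, -0.229, 254.38], [-0.951, -0.3, -0.073, -573.865], [-0.001, 0.24, -0.971, 384.711], [0.0, 0.0, 0.0, 1.0]]
{'t': np.float64(0.15), 'qpos': array([-1.275,  0.424,  1.63 ,  0.   ,  1.089, -0.019]), 'qvel': array([ 0.002, -0.002, -0.003, -0.002, -0.001,  0.001]), 'joint_torque': array([ 0.0000e+00, -5.4498e+01, -2.7392e+01,  6.4000e-02,  2.0000e-02,
       -0.0000e+00]), 'ee_pos': array([ 193.466, -594.09 ,  404.079]), 'orientation': array([-3.102, -0.492,  0.   ]), 'ft_force': array([-0.06 , -0.706,  0.369]), 'moment': array([ 0.097, -0.015,  0.006]), 'width': np.float64(88.019)}
```

View pics/scene0.png

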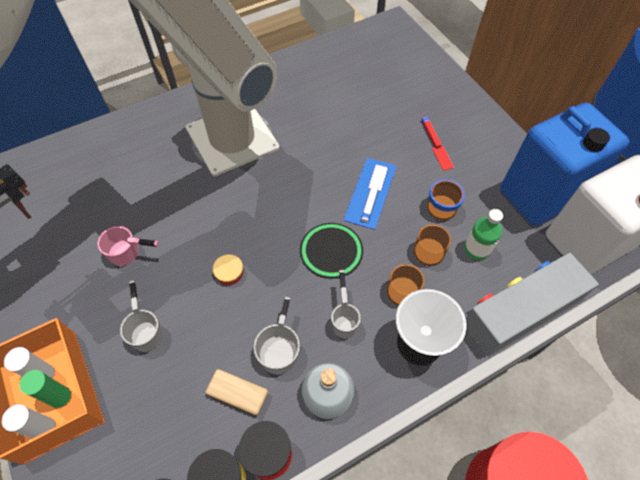

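View pics/side0.png

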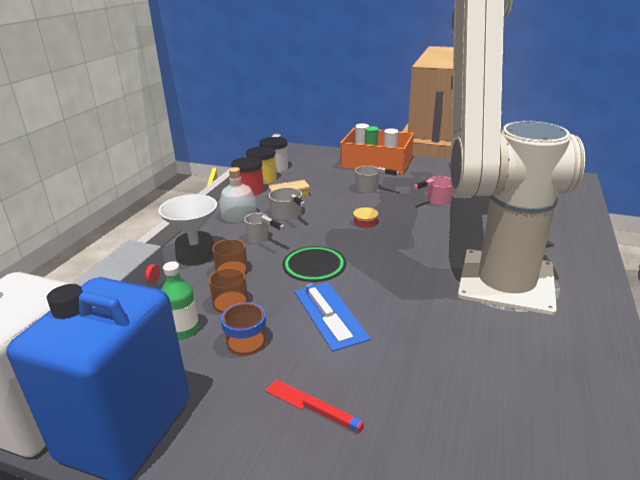

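Scene: steel cups at (140,330), (277,348), (346,318). The pink one at (118,245) is a decoy. The spatula with the blue end lies on the blue mat at (373,195), and the red one at (437,145) is a decoy. The blue-collared jar is at (446,200). An enlarged crop will confirm these.

Run:
```python
import cv2,numpy as np
a=cv2.imread("pics/scene0_full.png")
f=lambda x0,y0,x1,y1,s:cv2.resize(a[y0:y1,x0:x1],None,fx=s,fy=s,interpolation=cv2.INTER_CUBIC)
A=f(110,265,190,365,3);B=f(245,265,375,375,3); C=f(340,150,470,250,3)
o=np.zeros((600,800,3),np.uint8)
o[:300,:240]=A;o[:330,250:640]=B;o[300:600,0:0]=0
C=f(335,150,475,235,3.0);o[340:340+C.shape[0],:C.shape[1]]=C
cv2.imwrite("pics/c1.png",o)
```

```text
(no output)
```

View pics/c1.png

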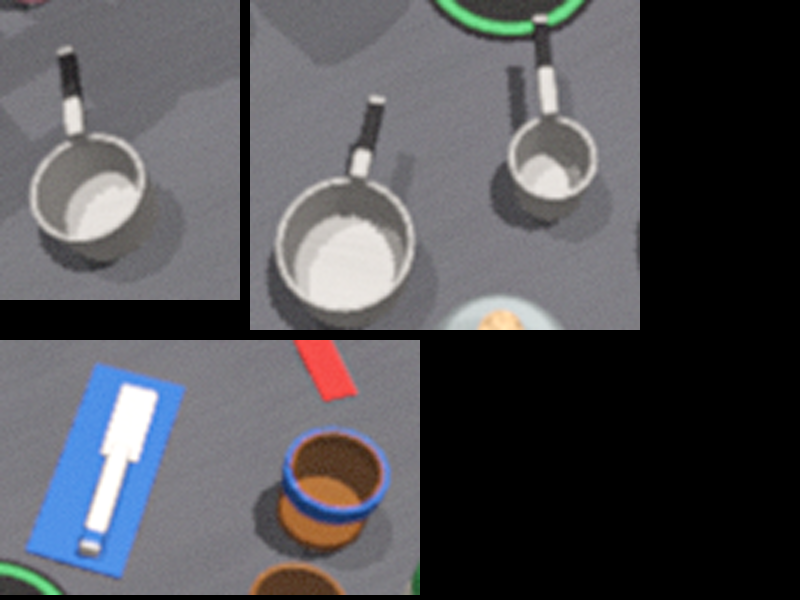

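Run:
```python
from h import *
R=lambda u,v,z:ray("scene0",u,v,z)[:2]
for n,c,w,e in(("A",(139.3,327.7),38.2,(132,281.7)),("B",(276.7,346.7),45.7,(287.3,298)),("S",(345.7,317.7),29.2,(342,271))):
    p=R(*c,66);e=R(*e,84);l=R(c[0]-w/2,c[1],66);r=R(c[0]+w/2,c[1],66)
    d=e-p; print(n,p.round(),"dia",np.linalg.norm(l-r).round(1),"end",e.round(),np.linalg.norm(d).round(),"yaw",np.arctan2(d[1],d[0]).round(3))
print("jar",R(447,194.7,75).round())
for q,z in(((365,219.3),15),((382.3,166.3),6)):print("spat",R(*q,z).round())
C=np.array([R(335+x/3,150+(y-340)/3,4) for x,y in((98,365),(185,385),(120,577),(27,550))]);print("mat",C.round(),C.mean(0).round())
a=cv2.imread("pics/scene0_full.png");h=cv2.cvtColor(a,cv2.COLOR_BGR2HSV);m=cv2.inRange(h,(45,120,80),(80,255,255));m[:,:290]=0;m[:,375:]=0;m[:215]=0;m[285:]=0
ys,xs=np.nonzero(m);W=np.array([R(x,y,4) for x,y in zip(xs,ys)]);
A=np.c_[2*W,np.ones(len(W))];s=np.linalg.lstsq(A,(W**2).sum(1),rcond=None)[0];print("nest",s[:2].round(1),np.sqrt(s[2]+s[0]**2+s[1]**2).round(1))
for n,u,v,z in(("jara",432,243,50),("jarb",405,283,60),("bottle",495,216,170),("funnel",430,325,150),("tin",228,268,32),("brush",237,392,38),("pink",117,243,66),("flask",328,376,130)):print(n,R(u,v,z).round())
```

```text
A [ 477. -436.] dia 88.4 end [ 367. -410.] 113.0 yaw 2.909
B [ 673. -179.] dia 103.9 end [ 586. -106.] 114.0 yaw 2.441
S [690.  -7.] dia 68.5 end [588.  43.] 113.0 yaw 2.692
jar [525. 405.]
spat [454. 197.]
spat [318. 342.]
mat [[271. 321.]
 [334. 382.]
 [489. 209.]
 [423. 150.]] [379. 266.]
nest [484.4  73.4] 74.1
jara [618. 296.]
jarb [682. 167.]
bottle [675. 410.]
funnel [820. 123.]
tin [ 417. -191.]
brush [ 714. -301.]
pink [ 233. -410.]
flask [ 803. -120.]
```

Cups found: XL at (673,-179), L at (477,-436) and M at (690,-7), so there is no S. The blue-collared jar is at (525,405). The spatula is centred near (386,270) with yaw 2.32. The white one with the blue end on the blue mat is the one meant. I'm moving over it now.

Emit:
{"op": "send_rows", "data": {
  "commands": [
    {"translation": [0.08, 0.1, 0], "twist": [0, 0, 0.05]},
    {"translation": [0.16, 0.2, 0], "twist": [0, 0, 0.1]},
    {"translation": [0.24, 0.3, 0], "twist": [0, 0, 0.15]},
    {"translation": [0.32, 0.4, 0], "twist": [0, 0, 0.2]},
    {"translation": [0.4, 0.5, 0], "twist": [0, 0, 0.25]},
    {"translation": [0.48, 0.6, 0], "twist": [0, 0, 0.3]},
    {"translation": [0.56, 0.7, 0], "twist": [0, 0, 0.35]},
    {"translation": [0.64, 0.8, 0], "twist": [0, 0, 0.4]},
    {"translation": [0.72, 0.9, 0], "twist": [0, 0, 0.45]},
    {"translation": [0.8, 1.0, 0], "twist": [0, 0, 0.5]}
  ],
  "grip": -1
}}

```text
t: 1.15
ee_pos: [274.2, -493.4, 404.7]
orientation: [-3.016, -0.879, -0.0]
ft_force: [0.0, -0.4, -0.1]
width: 87.7
```

Emit:
{"op": "send_rows", "data": {
  "commands": [
    {"translation": [0.08, 0.1, 0], "twist": [0, 0, 0.05]},
    {"translation": [0.16, 0.2, 0], "twist": [0, 0, 0.1]},
    {"translation": [0.24, 0.3, 0], "twist": [0, 0, 0.15]},
    {"translation": [0.32, 0.4, 0], "twist": [0, 0, 0.2]},
    {"translation": [0.4, 0.5, 0], "twist": [0, 0, 0.25]},
    {"translation": [0.48, 0.6, 0], "twist": [0, 0, 0.3]},
    {"translation": [0.56, 0.7, 0], "twist": [0, 0, 0.35]},
    {"translation": [0.64, 0.8, 0], "twist": [0, 0, 0.4]},
    {"translation": [0.72, 0.9, 0], "twist": [0, 0, 0.45]},
    {"translation": [0.8, 1.0, 0], "twist": [0, 0, 0.5]}
  ]
}}

```text
t: 2.15
ee_pos: [354.2, -393.4, 404.7]
orientation: [2.883, 1.248, 0.0]
ft_force: [-0.7, 0.3, 0.1]
width: 88.1
```

Emit:
{"op": "send_rows", "data": {
  "commands": [
    {"translation": [0.08, 0.1, 0], "twist": [0, 0, 0.05]},
    {"translation": [0.16, 0.2, 0], "twist": [0, 0, 0.1]},
    {"translation": [0.24, 0.3, 0], "twist": [0, 0, 0.15]},
    {"translation": [0.32, 0.4, 0], "twist": [0, 0, 0.2]},
    {"translation": [0.4, 0.5, 0], "twist": [0, 0, 0.25]},
    {"translation": [0.48, 0.6, 0], "twist": [0, 0, 0.3]},
    {"translation": [0.56, 0.7, 0], "twist": [0, 0, 0.35]},
    {"translation": [0.64, 0.8, 0], "twist": [0, 0, 0.4]},
    {"translation": [0.72, 0.9, 0], "twist": [0, 0, 0.45]},
    {"translation": [0.8, 1.0, 0], "twist": [0, 0, 0.5]}
  ]
}}

```text
t: 3.15
ee_pos: [434.2, -293.4, 404.7]
orientation: [2.705, 1.597, 0.0]
ft_force: [0.1, 0.2, -0.3]
width: 87.6
```

Emit:
{"op": "send_rows", "data": {
  "commands": [
    {"translation": [0, 0.1, 0], "twist": [0, 0, 0.05]},
    {"translation": [0, 0.2, 0], "twist": [0, 0, 0.1]},
    {"translation": [0, 0.3, 0], "twist": [0, 0, 0.15]},
    {"translation": [0, 0.4, 0], "twist": [0, 0, 0.2]},
    {"translation": [0, 0.5, 0], "twist": [0, 0, 0.25]},
    {"translation": [0, 0.6, 0], "twist": [0, 0, 0.3]},
    {"translation": [0, 0.7, 0], "twist": [0, 0, 0.35]},
    {"translation": [0, 0.8, 0], "twist": [0, 0, 0.4]},
    {"translation": [0, 0.9, 0], "twist": [0, 0, 0.45]},
    {"translation": [0, 1.0, 0], "twist": [0, 0, 0.5]}
  ]
}}

```text
t: 4.15
ee_pos: [433.5, -193.4, 404.7]
orientation: [2.485, 1.922, 0.0]
ft_force: [0.5, 0.4, -0.9]
width: 87.4
```

Emit:
{"op": "send_rows", "data": {
  "commands": [
    {"translation": [0, 0.1, 0], "twist": [0, 0, 0.05]},
    {"translation": [0, 0.2, 0], "twist": [0, 0, 0.1]},
    {"translation": [0, 0.3, 0], "twist": [0, 0, 0.15]},
    {"translation": [0, 0.4, 0], "twist": [0, 0, 0.2]},
    {"translation": [0, 0.5, 0], "twist": [0, 0, 0.25]},
    {"translation": [0, 0.6, 0], "twist": [0, 0, 0.3]},
    {"translation": [0, 0.7, 0], "twist": [0, 0, 0.35]},
    {"translation": [0, 0.8, 0], "twist": [0, 0, 0.4]},
    {"translation": [0, 0.9, 0], "twist": [0, 0, 0.45]},
    {"translation": [0, 1.0, 0], "twist": [0, 0, 0.5]}
  ]
}}

```text
t: 5.15
ee_pos: [433.5, -93.4, 404.7]
orientation: [2.226, 2.217, 0.0]
ft_force: [-0.2, -0.0, 0.4]
width: 87.6
```

Emit:
{"op": "send_rows", "data": {
  "commands": [
    {"translation": [0, 0.1, 0], "twist": [0, 0, 0.05]},
    {"translation": [0, 0.2, 0], "twist": [0, 0, 0.1]},
    {"translation": [0, 0.3, 0], "twist": [0, 0, 0.15]},
    {"translation": [0, 0.4, 0], "twist": [0, 0, 0.2]},
    {"translation": [0, 0.5, 0], "twist": [0, 0, 0.25]},
    {"translation": [0, 0.6, 0], "twist": [0, 0, 0.3]},
    {"translation": [0, 0.7, 0], "twist": [0, 0, 0.35]},
    {"translation": [0, 0.8, 0], "twist": [0, 0, 0.4]},
    {"translation": [0, 0.9, 0], "twist": [0, 0, 0.45]},
    {"translation": [0, 1.0, 0], "twist": [0, 0, 0.5]}
  ]
}}

```text
t: 6.15
ee_pos: [433.5, 6.6, 404.7]
orientation: [-1.932, -2.477, 0.0]
ft_force: [0.3, -0.9, 0.1]
width: 88.1
```

Emit:
{"op": "send_rows", "data": {
  "commands": [
    {"translation": [0, 0.1, 0], "twist": [0, 0, 0.05]},
    {"translation": [0, 0.2, 0], "twist": [0, 0, 0.1]},
    {"translation": [0, 0.3, 0], "twist": [0, 0, 0.15]},
    {"translation": [0, 0.4, 0], "twist": [0, 0, 0.2]},
    {"translation": [0, 0.5, 0], "twist": [0, 0, 0.25]},
    {"translation": [0, 0.6, 0], "twist": [0, 0, 0.3]},
    {"translation": [0, 0.7, 0], "twist": [0, 0, 0.35]},
    {"translation": [0, 0.8, 0], "twist": [0, 0, 0.4]},
    {"translation": [0, 0.9, 0], "twist": [0, 0, 0.45]},
    {"translation": [0, 1.0, 0], "twist": [0, 0, 0.5]}
  ]
}}

```text
t: 7.15
ee_pos: [433.5, 106.6, 404.7]
orientation: [1.608, 2.699, -0.0]
ft_force: [0.5, -0.2, 0.9]
width: 88.0
```

Emit:
{"op": "send_rows", "data": {
  "commands": [
    {"translation": [0, 0.1, 0], "twist": [0, 0, 0.05]},
    {"translation": [0, 0.2, 0], "twist": [0, 0, 0.1]},
    {"translation": [0, 0.3, 0], "twist": [0, 0, 0.15]},
    {"translation": [0, 0.4, -0.1], "twist": [0, 0, 0.2]},
    {"translation": [0, 0.5, -0.2], "twist": [0, 0, 0.25]},
    {"translation": [0, 0.6, -0.3], "twist": [0, 0, 0.3]},
    {"translation": [0, 0.7, -0.4], "twist": [0, 0, 0.35]},
    {"translation": [0, 0.8, -0.5], "twist": [0, 0, 0.4]},
    {"translation": [0, 0.9, -0.6], "twist": [0, 0, 0.45]},
    {"translation": [0, 1.0, -0.6], "twist": [0, 0, 0.5]}
  ]
}}

```text
t: 8.15
ee_pos: [433.1, 206.4, 343.1]
orientation: [-1.258, -2.876, 0.003]
ft_force: [0.2, 0.6, 0.4]
width: 87.5
```

Run:
```python
from h import *
o=ctrl.get_obs(); print({k:np.round(o[k],3) for k in("t","qpos","ee_pos","orientation","ft_force")})
snap("wrist","w1")
```

```text
{'t': np.float64(8.15), 'qpos': array([ 0.42 ,  0.303,  1.992,  0.   ,  0.85 , -0.326]), 'ee_pos': array([433.084, 206.368, 343.076]), 'orientation': array([-1.258, -2.876,  0.003]), 'ft_force': array([0.197, 0.647, 0.42 ])}
```

View pics/w1.png

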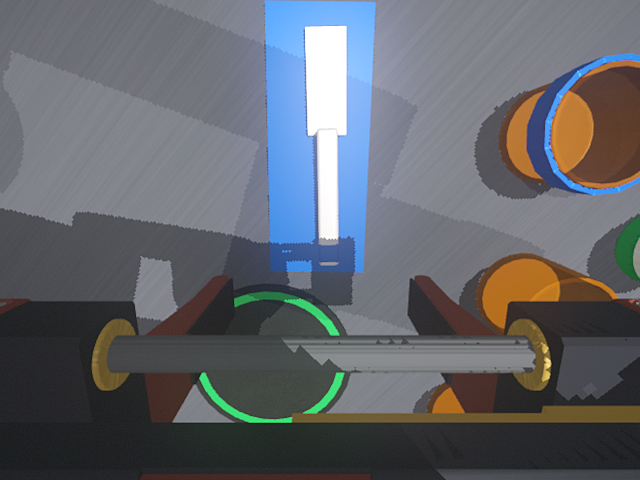

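The wrist view shows the white spatula clearly, with the blade front at (326,27) and the handle end at (329,264). The collared jar's rim is at top right.

Run:
```python
from h import *
t=ray("w1",326.5,27,8)[:2]; e=ray("w1",328.5,249,22)[:2]; b=ray("w1",328.5,130,22)[:2]
bl=ray("w1",326.5,133,8)[:2]
print(t,e,b,bl, np.linalg.norm(t-e)); d=t-bl; print("yaw blade",np.arctan2(d[1],d[0])); d=b-e; print("yaw handle",np.arctan2(d[1],d[0]),np.linalg.norm(d))
d=t-e;print(np.arctan2(d[1],d[0]), (t-100*d/np.linalg.norm(d)))
print("nest", ray("w1",272,356,4))
```

```text
[317.4121333  336.00830931] [443.46723505 202.88427014] [373.72486741 277.64260258] [373.4947293  275.72376499] 183.3354806950962
yaw blade 2.320100766080547
yaw handle 2.3214960313517894 102.2389657224381
2.3289269201701375 [386.16865619 263.39604754]
nest [481.86748421  76.17721863   4.        ]
```

Emit:
{"op": "send_rows", "data": {
  "commands": [
    {"translation": [-0.02, 0.05, -0.1]},
    {"translation": [-0.04, 0.1, -0.2]},
    {"translation": [-0.06, 0.15, -0.3]},
    {"translation": [-0.08, 0.19, -0.4]},
    {"translation": [-0.1, 0.19, -0.5]},
    {"translation": [-0.1, 0.19, -0.6]},
    {"translation": [-0.1, 0.19, -0.7]},
    {"translation": [-0.1, 0.19, -0.8]},
    {"translation": [-0.1, 0.19, -0.9]},
    {"translation": [-0.1, 0.19, -1.0]}
  ]
}}

```text
validation failed for argument at $.co...
```

Emit:
{"op": "send_rows", "data": {
  "commands": [
    {"translation": [0, 0, -0.1]},
    {"translation": [0, 0, -0.2]},
    {"translation": [0, 0, -0.28]},
    {"translation": [0, 0, -0.35]},
    {"translation": [0, 0, -0.42]},
    {"translation": [0, 0, -0.48]},
    {"translation": [0, 0, -0.53]},
    {"translation": [0, 0, -0.56]},
    {"translation": [0, 0, -0.56]},
    {"translation": [0, 0, -0.56]}
  ]
}}

```text
validation failed for argument at $.co...
```

Emit:
{"op": "send_rows", "data": {
  "commands": [
    {"translation": [0, 0, 0]},
    {"translation": [0, 0, 0]},
    {"translation": [0, 0, 0]},
    {"translation": [0, 0, 0]},
    {"translation": [0, 0, 0]},
    {"translation": [0, 0, 0]},
    {"translation": [0, 0, 0]},
    {"translation": [0, 0, 0]},
    {"translation": [0, 0, 0]},
    {"translation": [0, 0, 0]}
  ],
  "grip": 1
}}

```text
validation failed for argument at $.co...
```

Emit:
{"op": "send_rows", "data": {
  "commands": [
    {"translation": [0, 0, 0.05]},
    {"translation": [0, 0, 0.1]},
    {"translation": [0, 0, 0.2]},
    {"translation": [0, 0, 0.3]},
    {"translation": [0, 0, 0.4]},
    {"translation": [0, 0, 0.5]},
    {"translation": [0, 0, 0.6]},
    {"translation": [0, 0, 0.7]},
    {"translation": [0, 0, 0.8]},
    {"translation": [0, 0, 0.9]}
  ]
}}

```text
validation failed for argument at $.co...
```

Run:
```python
from h import *
o=ctrl.get_obs(); print({k:np.round(o[k],3) for k in("t","qpos","ee_pos","orientation","ft_force","width")})
snap("wrist","w2")
```

```text
{'t': np.float64(8.2), 'qpos': array([ 4.21e-01,  3.02e-01,  1.99e+00,  1.00e-03,  8.51e-01, -3.26e-01]), 'ee_pos': array([433.556, 207.431, 343.946]), 'orientation': array([-1.257e+00, -2.878e+00,  1.000e-03]), 'ft_force': array([ 0.142,  0.825, -0.052]), 'width': np.float64(87.885)}
```

View pics/w2.png

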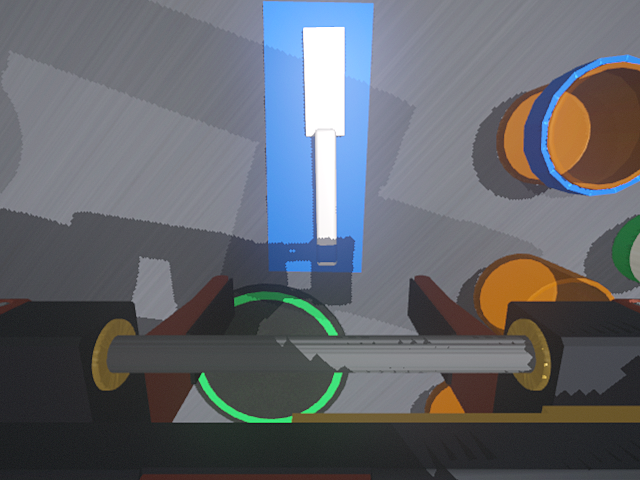

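The calls were refused because each row needs a twist, so nothing moved and the view is unchanged. Resending with twists.

Emit:
{"op": "send_rows", "data": {
  "commands": [
    {"translation": [-0.02, 0.05, -0.1], "twist": [0, 0, 0]},
    {"translation": [-0.04, 0.1, -0.2], "twist": [0, 0, 0]},
    {"translation": [-0.06, 0.15, -0.3], "twist": [0, 0, 0]},
    {"translation": [-0.08, 0.19, -0.4], "twist": [0, 0, 0]},
    {"translation": [-0.1, 0.19, -0.5], "twist": [0, 0, 0]},
    {"translation": [-0.1, 0.19, -0.6], "twist": [0, 0, 0]},
    {"translation": [-0.1, 0.19, -0.7], "twist": [0, 0, 0]},
    {"translation": [-0.1, 0.19, -0.8], "twist": [0, 0, 0]},
    {"translation": [-0.1, 0.19, -0.9], "twist": [0, 0, 0]},
    {"translation": [-0.1, 0.19, -1.0], "twist": [0, 0, 0]}
  ]
}}

```text
t: 9.25
ee_pos: [423.6, 224.7, 243.8]
orientation: [1.262, 2.877, 0.0]
ft_force: [0.2, -0.2, 0.4]
width: 87.9
```

Emit:
{"op": "send_rows", "data": {
  "commands": [
    {"translation": [0, 0, -0.1], "twist": [0, 0, 0]},
    {"translation": [0, 0, -0.2], "twist": [0, 0, 0]},
    {"translation": [0, 0, -0.28], "twist": [0, 0, 0]},
    {"translation": [0, 0, -0.35], "twist": [0, 0, 0]},
    {"translation": [0, 0, -0.42], "twist": [0, 0, 0]},
    {"translation": [0, 0, -0.48], "twist": [0, 0, 0]},
    {"translation": [0, 0, -0.53], "twist": [0, 0, 0]},
    {"translation": [0, 0, -0.56], "twist": [0, 0, 0]},
    {"translation": [0, 0, -0.56], "twist": [0, 0, 0]},
    {"translation": [0, 0, -0.56], "twist": [0, 0, 0]}
  ]
}}

```text
t: 10.25
ee_pos: [423.6, 224.8, 188.8]
orientation: [1.262, 2.877, 0.0]
ft_force: [0.2, 0.8, -0.4]
width: 87.8
```

Emit:
{"op": "send_rows", "data": {
  "commands": [
    {"translation": [0, 0, 0], "twist": [0, 0, 0]},
    {"translation": [0, 0, 0], "twist": [0, 0, 0]},
    {"translation": [0, 0, 0], "twist": [0, 0, 0]},
    {"translation": [0, 0, 0], "twist": [0, 0, 0]},
    {"translation": [0, 0, 0], "twist": [0, 0, 0]},
    {"translation": [0, 0, 0], "twist": [0, 0, 0]},
    {"translation": [0, 0, 0], "twist": [0, 0, 0]},
    {"translation": [0, 0, 0], "twist": [0, 0, 0]},
    {"translation": [0, 0, 0], "twist": [0, 0, 0]},
    {"translation": [0, 0, 0], "twist": [0, 0, 0]}
  ],
  "grip": 1
}}

```text
t: 11.25
ee_pos: [423.5, 224.7, 188.7]
orientation: [-1.262, -2.877, 0.0]
ft_force: [0.9, 0.4, 0.3]
width: 17.9
```

Emit:
{"op": "send_rows", "data": {
  "commands": [
    {"translation": [0, 0, 0.05], "twist": [0, 0, 0]},
    {"translation": [0, 0, 0.1], "twist": [0, 0, 0]},
    {"translation": [0, 0, 0.2], "twist": [0, 0, 0]},
    {"translation": [0, 0, 0.3], "twist": [0, 0, 0]},
    {"translation": [0, 0, 0.4], "twist": [0, 0, 0]},
    {"translation": [0, 0, 0.5], "twist": [0, 0, 0]},
    {"translation": [0, 0, 0.6], "twist": [0, 0, 0]},
    {"translation": [0, 0, 0.7], "twist": [0, 0, 0]},
    {"translation": [0, 0, 0.8], "twist": [0, 0, 0]},
    {"translation": [0, 0, 0.9], "twist": [0, 0, 0]}
  ]
}}

```text
t: 12.25
ee_pos: [423.5, 224.7, 279.5]
orientation: [-1.262, -2.877, 0.0]
ft_force: [-0.9, 0.5, -0.7]
width: 17.9
```

Run:
```python
from h import *
o=ctrl.get_obs(); print({k:np.round(o[k],3) for k in("t","qpos","ee_pos","orientation","ft_force","width")})
snap("wrist","w3"); snap("scene","s3")
```

```text
{'t': np.float64(12.25), 'qpos': array([ 0.463,  0.413,  2.028,  0.   ,  0.7  , -0.281]), 'ee_pos': array([423.465, 224.697, 279.533]), 'orientation': array([-1.262, -2.877,  0.   ]), 'ft_force': array([-0.927,  0.472, -0.671]), 'width': np.float64(17.858)}
```

View pics/w3.png

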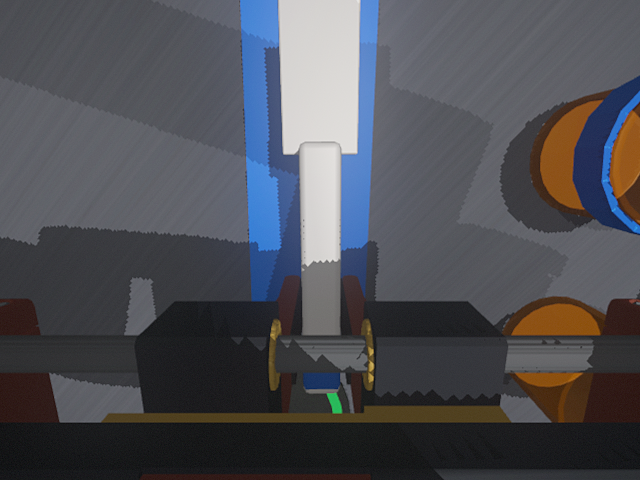

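The spatula is held level (width 17.9). Next I raise it and yaw so the blade points radially outward past the jar.

Emit:
{"op": "send_rows", "data": {
  "commands": [
    {"translation": [0.015, 0.02, 0.025], "twist": [0, 0, -0.083]},
    {"translation": [0.03, 0.04, 0.05], "twist": [0, 0, -0.167]},
    {"translation": [0.045, 0.06, 0.075], "twist": [0, 0, -0.25]},
    {"translation": [0.06, 0.08, 0.1], "twist": [0, 0, -0.333]},
    {"translation": [0.075, 0.1, 0.125], "twist": [0, 0, -0.417]},
    {"translation": [0.09, 0.12, 0.15], "twist": [0, 0, -0.5]},
    {"translation": [0.105, 0.14, 0.175], "twist": [0, 0, -0.583]},
    {"translation": [0.12, 0.16, 0.2], "twist": [0, 0, -0.667]},
    {"translation": [0.135, 0.18, 0.225], "twist": [0, 0, -0.75]},
    {"translation": [0.15, 0.2, 0.25], "twist": [0, 0, -0.833]}
  ]
}}

```text
t: 13.35
ee_pos: [438.4, 244.7, 303.3]
orientation: [-1.832, -2.552, 0.001]
ft_force: [-0.5, -0.9, -0.5]
width: 17.8
```

Emit:
{"op": "send_rows", "data": {
  "commands": [
    {"translation": [0.015, 0.02, 0.025], "twist": [0, 0, -0.083]},
    {"translation": [0.03, 0.04, 0.05], "twist": [0, 0, -0.167]},
    {"translation": [0.045, 0.06, 0.075], "twist": [0, 0, -0.25]},
    {"translation": [0.06, 0.08, 0.1], "twist": [0, 0, -0.333]},
    {"translation": [0.075, 0.1, 0.125], "twist": [0, 0, -0.417]},
    {"translation": [0.09, 0.12, 0.15], "twist": [0, 0, -0.5]},
    {"translation": [0.105, 0.14, 0.175], "twist": [0, 0, -0.583]},
    {"translation": [0.12, 0.16, 0.2], "twist": [0, 0, -0.667]},
    {"translation": [0.135, 0.18, 0.225], "twist": [0, 0, -0.75]},
    {"translation": [0.15, 0.2, 0.25], "twist": [0, 0, -0.833]}
  ]
}}

```text
t: 14.35
ee_pos: [453.4, 264.7, 328.3]
orientation: [-2.32, -2.118, 0.002]
ft_force: [0.5, -0.6, -1.0]
width: 17.6
```

Emit:
{"op": "send_rows", "data": {
  "commands": [
    {"translation": [0.015, 0.02, 0.025], "twist": [0, 0, -0.083]},
    {"translation": [0.03, 0.04, 0.05], "twist": [0, 0, -0.167]},
    {"translation": [0.045, 0.06, 0.075], "twist": [0, 0, -0.25]},
    {"translation": [0.06, 0.08, 0.1], "twist": [0, 0, -0.333]},
    {"translation": [0.075, 0.1, 0.125], "twist": [0, 0, -0.417]},
    {"translation": [0.09, 0.12, 0.15], "twist": [0, 0, -0.5]},
    {"translation": [0.105, 0.14, 0.175], "twist": [0, 0, -0.583]},
    {"translation": [0.12, 0.16, 0.2], "twist": [0, 0, -0.667]},
    {"translation": [0.135, 0.18, 0.225], "twist": [0, 0, -0.75]},
    {"translation": [0.15, 0.2, 0.25], "twist": [0, 0, -0.833]}
  ]
}}

```text
t: 15.35
ee_pos: [468.4, 284.7, 353.2]
orientation: [-2.708, -1.593, 0.002]
ft_force: [-0.4, -0.4, -0.7]
width: 18.1
```

Emit:
{"op": "send_rows", "data": {
  "commands": [
    {"translation": [0.015, 0.02, 0.025], "twist": [0, 0, -0.083]},
    {"translation": [0.03, 0.04, 0.05], "twist": [0, 0, -0.167]},
    {"translation": [0.045, 0.06, 0.075], "twist": [0, 0, -0.25]},
    {"translation": [0.06, 0.08, 0.1], "twist": [0, 0, -0.333]},
    {"translation": [0.075, 0.1, 0.125], "twist": [0, 0, -0.417]},
    {"translation": [0.09, 0.12, 0.15], "twist": [0, 0, -0.5]},
    {"translation": [0.105, 0.14, 0.175], "twist": [0, 0, -0.583]},
    {"translation": [0.12, 0.16, 0.2], "twist": [0, 0, -0.667]},
    {"translation": [0.135, 0.18, 0.225], "twist": [0, 0, -0.75]},
    {"translation": [0.15, 0.2, 0.25], "twist": [0, 0, -0.833]}
  ]
}}

```text
t: 16.35
ee_pos: [483.4, 304.7, 378.2]
orientation: [2.978, 0.999, -0.002]
ft_force: [-0.2, -0.3, -0.8]
width: 17.6
```

Run:
```python
from h import *
o=ctrl.get_obs(); print({k:np.round(o[k],3) for k in("t","qpos","ee_pos","orientation","ft_force","width")})
snap("wrist","w4")
a=cv2.imread("pics/w4_full.png"); ctrl_s=snap("scene","s4"); b=cv2.imread("pics/s4_full.png")
cv2.imwrite("pics/c4.png",np.hstack([cv2.resize(a,(400,300),interpolation=cv2.INTER_AREA),cv2.resize(b,(400,300),interpolation=cv2.INTER_AREA)]))
```

```text
{'t': np.float64(16.35), 'qpos': array([0.542, 0.378, 1.771, 0.   , 0.994, 1.465]), 'ee_pos': array([483.407, 304.722, 378.187]), 'orientation': array([ 2.978e+00,  9.990e-01, -2.000e-03]), 'ft_force': array([-0.171, -0.314, -0.847]), 'width': np.float64(17.558)}
```

View pics/c4.png

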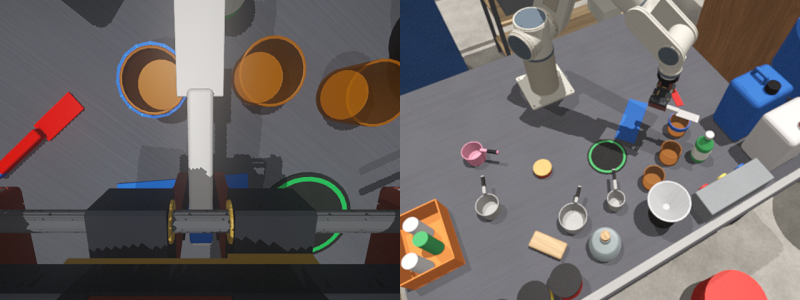

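The wrist view shows the blue-rimmed jar at about (306,157) full scale, just left of the blade, with a plain jar to its right. I'll refine the jar centre.

Run:
```python
from h import *
a=cv2.imread("pics/w4_full.png");h=cv2.cvtColor(a,cv2.COLOR_BGR2HSV)
m=cv2.inRange(h,(98,90,90),(120,255,255)); m[:70]=0;m[245:]=0;m[:,:215]=0;m[:,385:]=0
ys,xs=np.nonzero(m); print(len(xs),xs.min(),xs.max(),ys.min(),ys.max())
for z in(62,70):
    W=np.array([ray("w4",x,y,z)[:2] for x,y in zip(xs,ys)])
    A=np.c_[2*W,np.ones(len(W))];s=np.linalg.lstsq(A,(W**2).sum(1),rcond=None)[0];print("jar",z,s[:2].round(1),np.sqrt(s[2]+s[0]**2+s[1]**2).round(1))
print(ray("w4",306,157,75),ray("s4",(277.5*1.6+0),125*1.6,60)) 
c=ray("w4",306,157,75);print("edges",[np.linalg.norm(ray("w4",u,v,75)-c).round(1) for u,v in((232,157),(306,84),(306,230))])
```

```text
786 215 297 70 189
jar 62 [517.1 409.5] 45.7
jar 70 [517.5 407.7] 44.4
[530.56417222 355.94256558  75.        ] [528.48968588 396.7062512   60.        ]
edges [np.float64(59.0), np.float64(53.7), np.float64(59.3)]
```

Run:
```python
from h import *
a=cv2.imread("pics/w4_full.png");h=cv2.cvtColor(a,cv2.COLOR_BGR2HSV)
m=cv2.inRange(h,(98,90,90),(120,255,255)); m[:50]=0;m[215:]=0;m[:,:165]=0;m[:,310:]=0
ys,xs=np.nonzero(m); print(len(xs),xs.min(),xs.max(),ys.min(),ys.max())
for z in(64,70):
    W=np.array([ray("w4",x,y,z)[:2] for x,y in zip(xs,ys)])
    A=np.c_[2*W,np.ones(len(W))];s=np.linalg.lstsq(A,(W**2).sum(1),rcond=None)[0];print("jar",z,s[:2].round(1),np.sqrt(s[2]+s[0]**2+s[1]**2).round(1))
print(ray("w4",245,125,75))
# blade lateral: handle step
print(ray("w4",323,143,378.2-188.8+22),ray("w4",320,152,378.2-188.8+8))
```

```text
1495 185 297 65 189
jar 64 [517.2 409.4] 45.6
jar 70 [517.5 408.1] 44.7
[521.31376052 408.32487709  75.        ]
[541.05133225 347.925624   211.4       ] [537.76304458 347.03006764 197.4       ]
```

Emit:
{"op": "send_rows", "data": {
  "commands": [
    {"translation": [0.043, 0.07, 0], "twist": [-0.053, 0.07, 0]},
    {"translation": [0.086, 0.14, 0], "twist": [-0.105, 0.139, 0]},
    {"translation": [0.129, 0.21, 0], "twist": [-0.158, 0.209, 0]},
    {"translation": [0.172, 0.28, 0], "twist": [-0.211, 0.278, 0]},
    {"translation": [0.215, 0.35, 0], "twist": [-0.264, 0.348, 0]},
    {"translation": [0.258, 0.42, 0], "twist": [-0.316, 0.417, 0]},
    {"translation": [0.301, 0.49, 0], "twist": [-0.369, 0.487, 0]},
    {"translation": [0.344, 0.56, 0], "twist": [-0.422, 0.556, 0]},
    {"translation": [0.387, 0.63, 0], "twist": [-0.474, 0.626, 0]},
    {"translation": [0.43, 0.695, 0], "twist": [-0.527, 0.695, 0]}
  ]
}}

```text
t: 17.45
ee_pos: [526.6, 374.4, 378.0]
orientation: [2.784, 0.938, -0.621]
ft_force: [0.3, -1.0, -0.0]
width: 17.4
```

Emit:
{"op": "send_rows", "data": {
  "commands": [
    {"translation": [0.043, 0.07, 0], "twist": [-0.053, 0.07, 0]},
    {"translation": [0.086, 0.14, 0], "twist": [-0.105, 0.139, 0]},
    {"translation": [0.129, 0.21, 0], "twist": [-0.158, 0.209, 0]},
    {"translation": [0.172, 0.28, 0], "twist": [-0.211, 0.278, 0]},
    {"translation": [0.215, 0.35, 0], "twist": [-0.264, 0.348, 0]},
    {"translation": [0.258, 0.42, 0], "twist": [-0.316, 0.417, 0]},
    {"translation": [0.301, 0.49, 0], "twist": [-0.369, 0.487, 0]},
    {"translation": [0.344, 0.56, 0], "twist": [-0.422, 0.556, 0]},
    {"translation": [0.43, 0.695, 0], "twist": [-0.527, 0.695, 0]},
    {"translation": [0.43, 0.695, 0], "twist": [-0.527, 0.695, 0]}
  ]
}}

```text
t: 18.45
ee_pos: [569.9, 444.6, 376.8]
orientation: [2.488, 0.839, -1.163]
ft_force: [-0.3, -0.1, -2.2]
width: 17.6
```

Run:
```python
from h import *
from scipy.spatial.transform import Rotation as Ro
o=ctrl.get_obs(); print({k:np.round(o[k],3) for k in("t","qpos","ee_pos","orientation","ft_force","width")})
R=Ro.from_rotvec(o["orientation"]).as_matrix(); print(R.round(3))
s=np.cross(R[:,1],R[:,2]); print("x tool",s.round(3)); 
for sg in(1,-1): print("tip",(o["ee_pos"]+153.7*sg*s+182.8*R[:,2]).round(1))
snap("scene","s5"); snap("side","d5")
a=cv2.imread("pics/s5_full.png")[120:280,380:540]; b=cv2.imread("pics/d5_full.png")[220:400,160:360]
cv2.imwrite("pics/c5.png",np.hstack([cv2.resize(a,(400,400),interpolation=cv2.INTER_CUBIC),cv2.resize(b,(400,400),interpolation=cv2.INTER_CUBIC)]))
```

```text
{'t': np.float64(18.45), 'qpos': array([ 6.460e-01,  7.870e-01,  1.163e+00, -2.000e-03,  2.066e+00,
        1.567e+00]), 'ee_pos': array([569.878, 444.612, 376.778]), 'orientation': array([ 2.488,  0.839, -1.163]), 'ft_force': array([-0.258, -0.072, -2.179]), 'width': np.float64(17.625)}
[[ 0.51   0.605 -0.611]
 [ 0.389 -0.796 -0.464]
 [-0.767 -0.001 -0.641]]
x tool [ 0.51   0.389 -0.767]
tip [536.6 419.6 141.6]
tip [379.7 300.1 377.4]
```

View pics/c5.png

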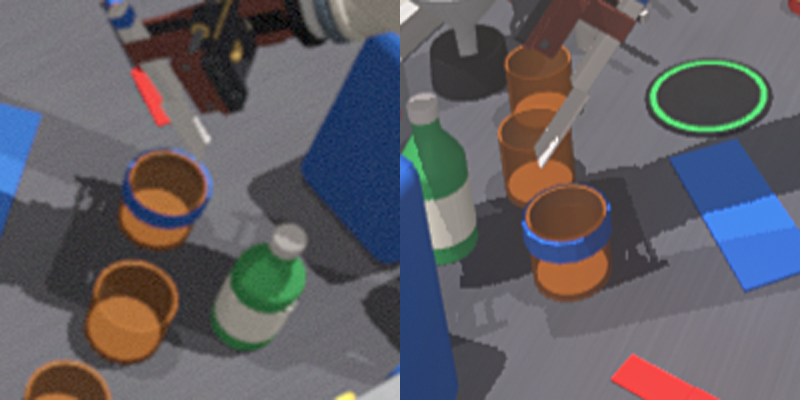

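```bash
cat >> h.py <<'E'
def tri(obs):
    A=[];b=[]
    for fn,u,v in obs:
        d=np.load(f"pics/{fn}.npz"); r=d["T"][:3,:3]@np.linalg.solve(d["K"],[u,v,1.]); r/=np.linalg.norm(r); P=np.eye(3)-np.outer(r,r)
        A.append(P);b.append(P@d["T"][:3,3])
    return np.linalg.lstsq(np.vstack(A),np.hstack(b),rcond=None)[0].round(1)
E
python3 - <<'E'
from h import *
print("tip pred",proj("s5",(536.6,419.6,141.6)),proj("d5",(536.6,419.6,141.6)))
print("tip tri",tri([("s5",463,175),("d5",231,294.5)]), "jar rim tri",tri([("s5",447.2,192),("d5",243.5,315.9)]))
print("jar pred",proj("s5",(520,407,75)),proj("d5",(520,407,75)))
E
```

```text
tip pred [459.94289735 180.49512265] [228.43155484 289.55885081]
tip tri [524.9 435.3 142.5] jar rim tri [516.1 411.3  72.8]
jar pred [446.42873118 192.96419313] [241.94490526 313.62542308]
```

Run:
```python
from h import *
print("tip tri",tri([("s5",460.5,177.5),("d5",231,293)]))
a=cv2.imread("pics/s5_full.png")[150:200,435:485]; b=cv2.imread("pics/d5_full.png")[265:325,205:265]
cv2.imwrite("pics/c6.png",np.hstack([cv2.resize(a,(400,400),interpolation=cv2.INTER_CUBIC),cv2.resize(b,(400,400),interpolation=cv2.INTER_CUBIC)]))
```

```text
tip tri [528.1 427.2 140. ]
```

View pics/c6.png

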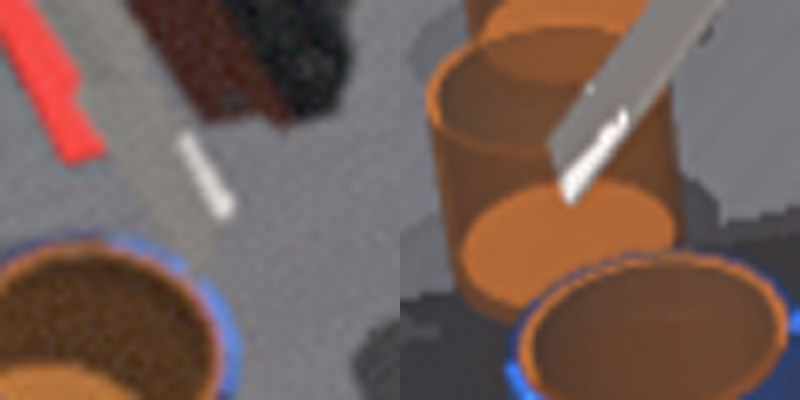

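The enlarged crops put the tip at (461,180) in the scene view and (229,291) in the side view, which agrees with the predicted pose. Dipping straight down to a tip height of about 28 mm, then back up.

Emit:
{"op": "send_rows", "data": {
  "commands": [
    {"translation": [0, 0, -0.1], "twist": [0, 0, 0]},
    {"translation": [0, 0, -0.2], "twist": [0, 0, 0]},
    {"translation": [0, 0, -0.3], "twist": [0, 0, 0]},
    {"translation": [0, 0, -0.4], "twist": [0, 0, 0]},
    {"translation": [0, 0, -0.5], "twist": [0, 0, 0]},
    {"translation": [0, 0, -0.6], "twist": [0, 0, 0]},
    {"translation": [0, 0, -0.7], "twist": [0, 0, 0]},
    {"translation": [0, 0, -0.8], "twist": [0, 0, 0]},
    {"translation": [0, 0, -0.9], "twist": [0, 0, 0]},
    {"translation": [0, 0, -0.95], "twist": [0, 0, 0]}
  ]
}}

```text
t: 19.55
ee_pos: [569.4, 443.6, 282.3]
orientation: [2.489, 0.837, -1.162]
ft_force: [0.3, -0.1, -0.7]
width: 17.8
```

Emit:
{"op": "send_rows", "data": {
  "commands": [
    {"translation": [0, 0, -0.05], "twist": [0, 0, 0]},
    {"translation": [0, 0, -0.1], "twist": [0, 0, 0]},
    {"translation": [0, 0, -0.15], "twist": [0, 0, 0]},
    {"translation": [0, 0, -0.18], "twist": [0, 0, 0]},
    {"translation": [0, 0, -0.18], "twist": [0, 0, 0]},
    {"translation": [0, 0, -0.18], "twist": [0, 0, 0]},
    {"translation": [0, 0, -0.18], "twist": [0, 0, 0]},
    {"translation": [0, 0, -0.18], "twist": [0, 0, 0]},
    {"translation": [0, 0, -0.18], "twist": [0, 0, 0]},
    {"translation": [0, 0, -0.18], "twist": [0, 0, 0]}
  ]
}}

```text
t: 20.55
ee_pos: [569.5, 443.8, 265.8]
orientation: [2.49, 0.837, -1.16]
ft_force: [0.0, -0.3, -1.0]
width: 17.7
```

Run:
```python
from h import *
snap("scene","s7"); snap("side","d7")
a=cv2.imread("pics/s7_full.png")[130:260,380:510]; b=cv2.imread("pics/d7_full.png")[240:390,175:325]
cv2.imwrite("pics/c7.png",np.hstack([cv2.resize(a,(400,400),interpolation=cv2.INTER_CUBIC),cv2.resize(b,(400,400),interpolation=cv2.INTER_CUBIC)]))
```

```text
(no output)
```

View pics/c7.png

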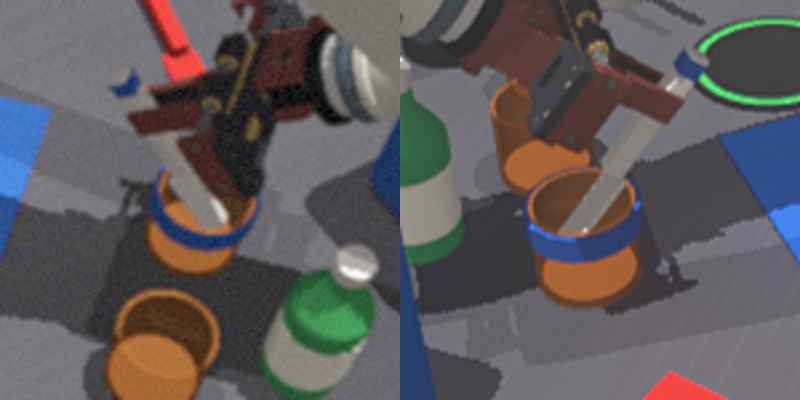

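The blade is inside the collared jar with its tip about 45 mm below the rim, and the force is near zero. Reversing to the mat.

Emit:
{"op": "send_rows", "data": {
  "commands": [
    {"translation": [0, 0, 0.1], "twist": [0, 0, 0]},
    {"translation": [0, 0, 0.2], "twist": [0, 0, 0]},
    {"translation": [0, 0, 0.3], "twist": [0, 0, 0]},
    {"translation": [0, 0, 0.4], "twist": [0, 0, 0]},
    {"translation": [0, 0, 0.5], "twist": [0, 0, 0]},
    {"translation": [0, 0, 0.6], "twist": [0, 0, 0]},
    {"translation": [0, 0, 0.7], "twist": [0, 0, 0]},
    {"translation": [0, 0, 0.8], "twist": [0, 0, 0]},
    {"translation": [0, 0, 0.9], "twist": [0, 0, 0]},
    {"translation": [0, 0, 1.0], "twist": [0, 0, 0]}
  ]
}}

```text
t: 21.65
ee_pos: [569.5, 443.7, 366.5]
orientation: [2.49, 0.837, -1.16]
ft_force: [0.3, 0.1, -0.5]
width: 17.9
```

Emit:
{"op": "send_rows", "data": {
  "commands": [
    {"translation": [-0.043, -0.07, 0.05], "twist": [0.053, -0.07, 0]},
    {"translation": [-0.086, -0.14, 0.1], "twist": [0.105, -0.139, 0]},
    {"translation": [-0.129, -0.21, 0.13], "twist": [0.158, -0.209, 0]},
    {"translation": [-0.172, -0.28, 0.13], "twist": [0.211, -0.278, 0]},
    {"translation": [-0.215, -0.35, 0.13], "twist": [0.264, -0.348, 0]},
    {"translation": [-0.258, -0.42, 0.13], "twist": [0.316, -0.417, 0]},
    {"translation": [-0.301, -0.49, 0.13], "twist": [0.369, -0.487, 0]},
    {"translation": [-0.344, -0.56, 0.13], "twist": [0.422, -0.556, 0]},
    {"translation": [-0.387, -0.63, 0.13], "twist": [0.474, -0.626, 0]},
    {"translation": [-0.43, -0.695, 0.13], "twist": [0.527, -0.695, 0]}
  ]
}}

```text
t: 22.65
ee_pos: [526.3, 373.9, 379.1]
orientation: [2.787, 0.937, -0.615]
ft_force: [-0.6, 0.5, -0.2]
width: 17.8
```

Emit:
{"op": "send_rows", "data": {
  "commands": [
    {"translation": [-0.043, -0.07, 0], "twist": [0.053, -0.07, 0]},
    {"translation": [-0.086, -0.14, 0], "twist": [0.105, -0.139, 0]},
    {"translation": [-0.129, -0.21, 0], "twist": [0.158, -0.209, 0]},
    {"translation": [-0.172, -0.28, 0], "twist": [0.211, -0.278, 0]},
    {"translation": [-0.215, -0.35, 0], "twist": [0.264, -0.348, 0]},
    {"translation": [-0.258, -0.42, 0], "twist": [0.316, -0.417, 0]},
    {"translation": [-0.301, -0.49, 0], "twist": [0.369, -0.487, 0]},
    {"translation": [-0.344, -0.56, 0], "twist": [0.422, -0.556, 0]},
    {"translation": [-0.387, -0.63, 0], "twist": [0.474, -0.626, 0]},
    {"translation": [-0.43, -0.695, 0], "twist": [0.527, -0.695, 0]}
  ]
}}

```text
t: 23.65
ee_pos: [483.2, 304.4, 379.1]
orientation: [-2.977, -1.001, -0.002]
ft_force: [0.5, 0.2, -1.4]
width: 18.0
```

Emit:
{"op": "send_rows", "data": {
  "commands": [
    {"translation": [-0.015, -0.02, -0.025], "twist": [0, 0, 0.083]},
    {"translation": [-0.03, -0.04, -0.05], "twist": [0, 0, 0.167]},
    {"translation": [-0.045, -0.06, -0.075], "twist": [0, 0, 0.25]},
    {"translation": [-0.06, -0.08, -0.1], "twist": [0, 0, 0.333]},
    {"translation": [-0.075, -0.1, -0.125], "twist": [0, 0, 0.417]},
    {"translation": [-0.09, -0.12, -0.15], "twist": [0, 0, 0.5]},
    {"translation": [-0.105, -0.14, -0.175], "twist": [0, 0, 0.583]},
    {"translation": [-0.12, -0.16, -0.2], "twist": [0, 0, 0.667]},
    {"translation": [-0.135, -0.18, -0.225], "twist": [0, 0, 0.75]},
    {"translation": [-0.15, -0.2, -0.25], "twist": [0, 0, 0.833]}
  ]
}}

```text
t: 24.65
ee_pos: [468.4, 284.6, 354.0]
orientation: [2.705, 1.598, -0.0]
ft_force: [-0.8, -0.2, -0.8]
width: 17.8
```

Emit:
{"op": "send_rows", "data": {
  "commands": [
    {"translation": [-0.015, -0.02, -0.025], "twist": [0, 0, 0.083]},
    {"translation": [-0.03, -0.04, -0.05], "twist": [0, 0, 0.167]},
    {"translation": [-0.045, -0.06, -0.075], "twist": [0, 0, 0.25]},
    {"translation": [-0.06, -0.08, -0.1], "twist": [0, 0, 0.333]},
    {"translation": [-0.075, -0.1, -0.125], "twist": [0, 0, 0.417]},
    {"translation": [-0.09, -0.12, -0.15], "twist": [0, 0, 0.5]},
    {"translation": [-0.105, -0.14, -0.175], "twist": [0, 0, 0.583]},
    {"translation": [-0.12, -0.16, -0.2], "twist": [0, 0, 0.667]},
    {"translation": [-0.135, -0.18, -0.225], "twist": [0, 0, 0.75]},
    {"translation": [-0.15, -0.2, -0.25], "twist": [0, 0, 0.833]}
  ]
}}

```text
t: 25.65
ee_pos: [453.5, 264.7, 329.0]
orientation: [-2.316, -2.123, 0.0]
ft_force: [-0.3, 0.4, -0.9]
width: 18.1
```

Emit:
{"op": "send_rows", "data": {
  "commands": [
    {"translation": [-0.015, -0.02, -0.025], "twist": [0, 0, 0.083]},
    {"translation": [-0.03, -0.04, -0.05], "twist": [0, 0, 0.167]},
    {"translation": [-0.045, -0.06, -0.075], "twist": [0, 0, 0.25]},
    {"translation": [-0.06, -0.08, -0.1], "twist": [0, 0, 0.333]},
    {"translation": [-0.075, -0.1, -0.125], "twist": [0, 0, 0.417]},
    {"translation": [-0.09, -0.12, -0.15], "twist": [0, 0, 0.5]},
    {"translation": [-0.105, -0.14, -0.175], "twist": [0, 0, 0.583]},
    {"translation": [-0.12, -0.16, -0.2], "twist": [0, 0, 0.667]},
    {"translation": [-0.135, -0.18, -0.225], "twist": [0, 0, 0.75]},
    {"translation": [-0.15, -0.2, -0.25], "twist": [0, 0, 0.833]}
  ]
}}

```text
t: 26.65
ee_pos: [438.5, 244.7, 304.0]
orientation: [1.827, 2.555, -0.0]
ft_force: [0.2, 0.2, -1.5]
width: 17.8
```

Emit:
{"op": "send_rows", "data": {
  "commands": [
    {"translation": [-0.015, -0.02, -0.025], "twist": [0, 0, 0.083]},
    {"translation": [-0.03, -0.04, -0.05], "twist": [0, 0, 0.167]},
    {"translation": [-0.045, -0.06, -0.075], "twist": [0, 0, 0.25]},
    {"translation": [-0.06, -0.08, -0.1], "twist": [0, 0, 0.333]},
    {"translation": [-0.075, -0.1, -0.125], "twist": [0, 0, 0.417]},
    {"translation": [-0.09, -0.12, -0.15], "twist": [0, 0, 0.5]},
    {"translation": [-0.105, -0.14, -0.175], "twist": [0, 0, 0.583]},
    {"translation": [-0.12, -0.16, -0.2], "twist": [0, 0, 0.667]},
    {"translation": [-0.135, -0.18, -0.225], "twist": [0, 0, 0.75]},
    {"translation": [-0.15, -0.2, -0.25], "twist": [0, 0, 0.833]}
  ]
}}

```text
t: 27.65
ee_pos: [423.6, 224.7, 279.0]
orientation: [1.259, 2.878, 0.0]
ft_force: [0.1, 0.2, -0.7]
width: 18.0
```

Run:
```python
from h import *
o=ctrl.get_obs(); print({k:np.round(o[k],3) for k in("t","qpos","ee_pos","orientation","ft_force","width")})
snap("wrist","w8")
a=cv2.imread("pics/w8_full.png").astype(int);b=cv2.imread("pics/w3_full.png").astype(int)
d=np.abs(a-b).sum(2)[:300]; print("diff",(d>60).sum(), d.mean())
```

```text
{'t': np.float64(27.65), 'qpos': array([ 0.463,  0.415,  2.028, -0.   ,  0.699, -0.283]), 'ee_pos': array([423.58 , 224.708, 279.036]), 'orientation': array([1.259, 2.878, 0.   ]), 'ft_force': array([ 0.114,  0.22 , -0.715]), 'width': np.float64(18.023)}
diff 953 4.784854166666666
```

Emit:
{"op": "send_rows", "data": {
  "commands": [
    {"translation": [0, 0, -0.12], "twist": [0, 0, 0]},
    {"translation": [0, 0, -0.24], "twist": [0, 0, 0]},
    {"translation": [0, 0, -0.36], "twist": [0, 0, 0]},
    {"translation": [0, 0, -0.48], "twist": [0, 0, 0]},
    {"translation": [0, 0, -0.6], "twist": [0, 0, 0]},
    {"translation": [0, 0, -0.7], "twist": [0, 0, 0]},
    {"translation": [0, 0, -0.78], "twist": [0, 0, 0]},
    {"translation": [0, 0, -0.84], "twist": [0, 0, 0]},
    {"translation": [0, 0, -0.88], "twist": [0, 0, 0]},
    {"translation": [0, 0, -0.9], "twist": [0, 0, 0]}
  ]
}}

```text
t: 28.7
ee_pos: [423.6, 224.7, 188.6]
orientation: [-1.262, -2.877, 0.0]
ft_force: [-5.8, -1.8, 31.2]
width: 17.8
```

Emit:
{"op": "send_rows", "data": {
  "commands": [
    {"translation": [0, 0, -0.005], "twist": [0, 0, 0]},
    {"translation": [0, 0, -0.005], "twist": [0, 0, 0]},
    {"translation": [0, 0, -0.005], "twist": [0, 0, 0]},
    {"translation": [0, 0, -0.005], "twist": [0, 0, 0]},
    {"translation": [0, 0, -0.005], "twist": [0, 0, 0]},
    {"translation": [0, 0, -0.005], "twist": [0, 0, 0]},
    {"translation": [0, 0, -0.005], "twist": [0, 0, 0]},
    {"translation": [0, 0, -0.005], "twist": [0, 0, 0]},
    {"translation": [0, 0, -0.005], "twist": [0, 0, 0]},
    {"translation": [0, 0, -0.005], "twist": [0, 0, 0]}
  ],
  "grip": -0.2
}}

```text
t: 29.7
ee_pos: [423.5, 224.7, 188.2]
orientation: [-1.262, -2.877, 0.0]
ft_force: [-0.5, -0.1, 0.1]
width: 52.7
```

Emit:
{"op": "send_rows", "data": {
  "commands": [
    {"translation": [0, 0, 0.05], "twist": [0, 0, 0]},
    {"translation": [0, 0, 0.15], "twist": [0, 0, 0]},
    {"translation": [0, 0, 0.25], "twist": [0, 0, 0]},
    {"translation": [0, 0, 0.35], "twist": [0, 0, 0]},
    {"translation": [0, 0, 0.45], "twist": [0, 0, 0]},
    {"translation": [0, 0, 0.55], "twist": [0, 0, 0]},
    {"translation": [0, 0, 0.65], "twist": [0, 0, 0]},
    {"translation": [0, 0, 0.75], "twist": [0, 0, 0]},
    {"translation": [0, 0, 0.85], "twist": [0, 0, 0]},
    {"translation": [0, 0, 0.95], "twist": [0, 0, 0]}
  ]
}}

```text
t: 30.7
ee_pos: [423.5, 224.7, 284.0]
orientation: [-1.262, -2.877, 0.0]
ft_force: [-0.7, 0.2, 0.3]
width: 52.4
```

Emit:
{"op": "send_rows", "data": {
  "commands": [
    {"translation": [0.05, 0, 0.07], "twist": [0, 0, 0]},
    {"translation": [0.1, 0, 0.14], "twist": [0, 0, 0]},
    {"translation": [0.15, 0, 0.21], "twist": [0, 0, 0]},
    {"translation": [0.2, 0, 0.28], "twist": [0, 0, 0]},
    {"translation": [0.25, 0, 0.35], "twist": [0, 0, 0]},
    {"translation": [0.3, 0, 0.42], "twist": [0, 0, 0]},
    {"translation": [0.35, 0, 0.49], "twist": [0, 0, 0]},
    {"translation": [0.4, 0, 0.56], "twist": [0, 0, 0]},
    {"translation": [0.45, 0, 0.63], "twist": [0, 0, 0]},
    {"translation": [0.5, 0, 0.7], "twist": [0, 0, 0]}
  ]
}}

```text
t: 31.7
ee_pos: [473.9, 224.7, 353.7]
orientation: [-1.262, -2.877, 0.0]
ft_force: [-0.5, -0.0, 0.2]
width: 52.7
```

Run:
```python
from h import *
snap("scene","s9"); snap("side","d9"); snap("wrist","w9")
a=cv2.imread("pics/s9_full.png");b=cv2.imread("pics/d9_full.png");w=cv2.imread("pics/w9_full.png")
r=lambda i,x0,y0,x1,y1,W,H:cv2.resize(i[y0:y1,x0:x1],(W,H),interpolation=cv2.INTER_CUBIC)
# scene XL/M crop 245..375 x 265..375 (x3 -> 390x330); side crop 230..330 x 170..250 (x4 -> 400x320)
o=np.zeros((600,800,3),np.uint8)
o[:330,:390]=r(a,245,265,375,375,390,330); o[:320,400:800]=r(b,230,170,330,250,400,320)
o[340:580,:240]=r(a,110,280,190,360,240,240); o[340:580,250:490]=r(b,340,150,420,210,240,240) if 0 else r(b,345,150,405,210,240,240)
o[340:580,500:800]=r(w,0,0,640,480,300,240)
cv2.imwrite("pics/c9.png",o)
```

```text
(no output)
```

View pics/c9.png

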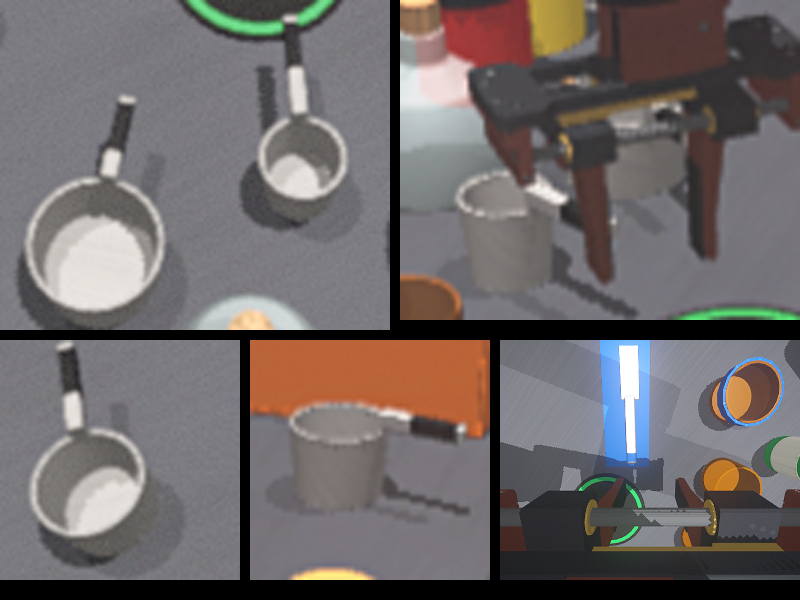

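The spatula lies flat on its mat. The cups haven't moved, so I'm going to XL's handle.

Emit:
{"op": "send_rows", "data": {
  "commands": [
    {"translation": [0.037, -0.09, 0], "twist": [0, 0, 0.006]},
    {"translation": [0.073, -0.18, 0], "twist": [0, 0, 0.012]},
    {"translation": [0.11, -0.27, 0], "twist": [0, 0, 0.018]},
    {"translation": [0.146, -0.36, 0], "twist": [0, 0, 0.025]},
    {"translation": [0.183, -0.45, 0], "twist": [0, 0, 0.031]},
    {"translation": [0.219, -0.54, 0], "twist": [0, 0, 0.038]},
    {"translation": [0.256, -0.63, 0], "twist": [0, 0, 0.044]},
    {"translation": [0.292, -0.72, 0], "twist": [0, 0, 0.05]},
    {"translation": [0.329, -0.81, 0], "twist": [0, 0, 0.056]},
    {"translation": [0.365, -0.9, 0], "twist": [0, 0, 0.063]}
  ]
}}

```text
t: 32.85
ee_pos: [510.4, 134.0, 353.2]
orientation: [1.216, 2.897, 0.0]
ft_force: [0.4, 0.9, 0.4]
width: 52.4
```

Emit:
{"op": "send_rows", "data": {
  "commands": [
    {"translation": [0.037, -0.09, 0], "twist": [0, 0, 0.006]},
    {"translation": [0.073, -0.18, 0], "twist": [0, 0, 0.012]},
    {"translation": [0.11, -0.27, 0], "twist": [0, 0, 0.018]},
    {"translation": [0.146, -0.36, 0], "twist": [0, 0, 0.025]},
    {"translation": [0.183, -0.45, 0], "twist": [0, 0, 0.031]},
    {"translation": [0.219, -0.54, 0], "twist": [0, 0, 0.038]},
    {"translation": [0.256, -0.63, 0], "twist": [0, 0, 0.044]},
    {"translation": [0.292, -0.72, 0], "twist": [0, 0, 0.05]},
    {"translation": [0.329, -0.81, 0], "twist": [0, 0, 0.056]},
    {"translation": [0.365, -0.9, 0], "twist": [0, 0, 0.063]}
  ]
}}

```text
t: 33.85
ee_pos: [546.8, 44.0, 353.2]
orientation: [-1.17, -2.915, 0.0]
ft_force: [-0.3, 0.6, -0.6]
width: 52.9
```

Emit:
{"op": "send_rows", "data": {
  "commands": [
    {"translation": [0.037, -0.09, 0], "twist": [0, 0, 0.006]},
    {"translation": [0.073, -0.18, 0], "twist": [0, 0, 0.012]},
    {"translation": [0.11, -0.27, 0], "twist": [0, 0, 0.018]},
    {"translation": [0.146, -0.36, 0], "twist": [0, 0, 0.025]},
    {"translation": [0.183, -0.45, 0], "twist": [0, 0, 0.031]},
    {"translation": [0.219, -0.54, 0], "twist": [0, 0, 0.038]},
    {"translation": [0.256, -0.63, 0], "twist": [0, 0, 0.044]},
    {"translation": [0.292, -0.72, 0], "twist": [0, 0, 0.05]},
    {"translation": [0.329, -0.81, 0], "twist": [0, 0, 0.056]},
    {"translation": [0.365, -0.9, 0], "twist": [0, 0, 0.063]}
  ]
}}

```text
t: 34.85
ee_pos: [583.3, -46.0, 353.2]
orientation: [-1.124, -2.933, 0.0]
ft_force: [1.3, 0.3, -1.0]
width: 53.1
```

Emit:
{"op": "send_rows", "data": {
  "commands": [
    {"translation": [0.037, -0.09, 0], "twist": [0, 0, 0.006]},
    {"translation": [0.073, -0.18, 0], "twist": [0, 0, 0.012]},
    {"translation": [0.11, -0.27, 0], "twist": [0, 0, 0.018]},
    {"translation": [0.146, -0.36, 0], "twist": [0, 0, 0.025]},
    {"translation": [0.183, -0.45, 0], "twist": [0, 0, 0.031]},
    {"translation": [0.219, -0.54, 0], "twist": [0, 0, 0.038]},
    {"translation": [0.256, -0.63, 0], "twist": [0, 0, 0.044]},
    {"translation": [0.292, -0.72, 0], "twist": [0, 0, 0.05]},
    {"translation": [0.329, -0.81, 0], "twist": [0, 0, 0.056]},
    {"translation": [0.365, -0.9, 0], "twist": [0, 0, 0.063]}
  ]
}}

```text
t: 35.85
ee_pos: [619.8, -136.0, 353.2]
orientation: [1.078, 2.951, -0.0]
ft_force: [-0.4, -0.6, -0.9]
width: 52.4
```

Run:
```python
from h import *
o=ctrl.get_obs(); print({k:np.round(o[k],3) for k in("t","qpos","ee_pos","orientation","width")})
snap("scene","s10"); snap("side","d10"); snap("wrist","w10")
a=cv2.imread("pics/s10_full.png");b=cv2.imread("pics/d10_full.png");w=cv2.imread("pics/w10_full.png")
c=cv2.imread("pics/side0_full.png")
r=lambda i,x0,y0,x1,y1,W,H:cv2.resize(i[y0:y1,x0:x1],(W,H),interpolation=cv2.INTER_CUBIC)
o=np.zeros((600,800,3),np.uint8)
o[:270,:360]=cv2.resize(w,(360,270)); o[:270,400:760]=r(a,245,255,365,345,360,270)
o[280:600,0:400]=r(c,230,170,330,250,400,320); o[280:600,410:730]=r(c,345,150,409,214,320,320)
cv2.imwrite("pics/c10.png",o)
```

```text
{'t': np.float64(35.85), 'qpos': array([-0.235,  0.496,  1.645, -0.   ,  1.001, -1.105]), 'ee_pos': array([ 619.845, -136.008,  353.172]), 'orientation': array([ 1.078,  2.951, -0.   ]), 'width': np.float64(52.407)}
```

View pics/c10.png

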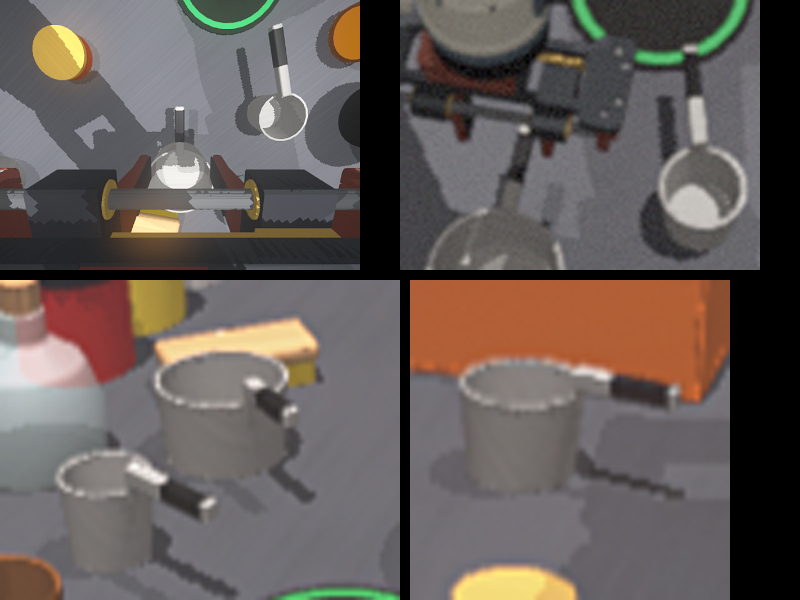

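Run:
```python
from h import *
print("XL",tri([("scene0",276.7,346.7),("side0",285.5,194.8)]),"end",tri([("scene0",287.3,298.5),("side0",302.8,202.5)]))
print("M",tri([("scene0",345.7,317.7),("side0",256,218.3)]),"end",tri([("scene0",342,271.5),("side0",282.3,226.8)]))
print("L",tri([("scene0",139.3,327.7),("side0",367.2,170.8)]),"end",tri([("scene0",132,282),("side0",397.8,172.8)]))
R=lambda u,v,z:ray("w10",u,v,z).round(1)[:2]
print("wrist XLend",R(320,190,84),"M",R(505,208,66),"Mend",R(494,47,84))
# XL rim left/right extents
print(R(150*1.778,172*1.778,66),R(210*1.778,172*1.778,66))
```

```text
XL [ 669.9 -179.9   60.4] end [ 583.5 -106.8   80.3]
M [687.9  -6.7  63. ] end [585.   42.8  78. ]
L [ 474.1 -437.5   60.9] end [ 363.5 -411.4   77.5]
wrist XLend [ 583.4 -107.2] M [688.3  -6.9] Mend [586.4  39.4]
[ 628.8 -204.2] [ 686.5 -136. ]
```

All three estimates agree on XL at (670,-180). The gripper is over its handle, so I'm descending and grasping.

Emit:
{"op": "send_rows", "data": {
  "commands": [
    {"translation": [0, 0, -0.1], "twist": [0, 0, 0]},
    {"translation": [0, 0, -0.2], "twist": [0, 0, 0]},
    {"translation": [0, 0, -0.3], "twist": [0, 0, 0]},
    {"translation": [0, 0, -0.4], "twist": [0, 0, 0]},
    {"translation": [0, 0, -0.5], "twist": [0, 0, 0]},
    {"translation": [0, 0, -0.6], "twist": [0, 0, 0]},
    {"translation": [0, 0, -0.7], "twist": [0, 0, 0]},
    {"translation": [0, 0, -0.8], "twist": [0, 0, 0]},
    {"translation": [0, 0, -0.9], "twist": [0, 0, 0]},
    {"translation": [0, 0, -1.0], "twist": [0, 0, 0]}
  ]
}}

```text
t: 37.0
ee_pos: [619.5, -135.3, 252.4]
orientation: [1.078, 2.951, 0.0]
ft_force: [0.1, -1.3, 0.3]
width: 52.6
```

Emit:
{"op": "send_rows", "data": {
  "commands": [
    {"translation": [0, 0, -0.05], "twist": [0, 0, 0]},
    {"translation": [0, 0, -0.1], "twist": [0, 0, 0]},
    {"translation": [0, 0, -0.13], "twist": [0, 0, 0]},
    {"translation": [0, 0, -0.13], "twist": [0, 0, 0]},
    {"translation": [0, 0, -0.13], "twist": [0, 0, 0]},
    {"translation": [0, 0, -0.13], "twist": [0, 0, 0]},
    {"translation": [0, 0, -0.13], "twist": [0, 0, 0]},
    {"translation": [0, 0, -0.13], "twist": [0, 0, 0]},
    {"translation": [0, 0, -0.13], "twist": [0, 0, 0]},
    {"translation": [0, 0, -0.13], "twist": [0, 0, 0]}
  ]
}}

```text
t: 38.0
ee_pos: [619.6, -135.3, 240.2]
orientation: [1.078, 2.951, 0.0]
ft_force: [0.4, -0.1, -0.3]
width: 52.7
```

Emit:
{"op": "send_rows", "data": {
  "commands": [
    {"translation": [0, 0, 0], "twist": [0, 0, 0]},
    {"translation": [0, 0, 0], "twist": [0, 0, 0]},
    {"translation": [0, 0, 0], "twist": [0, 0, 0]},
    {"translation": [0, 0, 0], "twist": [0, 0, 0]},
    {"translation": [0, 0, 0], "twist": [0, 0, 0]},
    {"translation": [0, 0, 0], "twist": [0, 0, 0]},
    {"translation": [0, 0, 0], "twist": [0, 0, 0]},
    {"translation": [0, 0, 0], "twist": [0, 0, 0]},
    {"translation": [0, 0, 0], "twist": [0, 0, 0]},
    {"translation": [0, 0, 0], "twist": [0, 0, 0]}
  ],
  "grip": 1
}}

```text
t: 39.0
ee_pos: [619.5, -135.2, 240.2]
orientation: [-1.078, -2.951, 0.0]
ft_force: [-0.6, -0.1, -0.2]
width: 11.8
```

Emit:
{"op": "send_rows", "data": {
  "commands": [
    {"translation": [0, 0, 0.04], "twist": [0, 0, 0]},
    {"translation": [0, 0, 0.08], "twist": [0, 0, 0]},
    {"translation": [0, 0, 0.12], "twist": [0, 0, 0]},
    {"translation": [0, 0, 0.16], "twist": [0, 0, 0]},
    {"translation": [0, 0, 0.2], "twist": [0, 0, 0]},
    {"translation": [0, 0, 0.24], "twist": [0, 0, 0]},
    {"translation": [0, 0, 0.28], "twist": [0, 0, 0]},
    {"translation": [0, 0, 0.32], "twist": [0, 0, 0]},
    {"translation": [0, 0, 0.36], "twist": [0, 0, 0]},
    {"translation": [0, 0, 0.4], "twist": [0, 0, 0]}
  ]
}}

```text
t: 40.0
ee_pos: [619.5, -135.3, 280.5]
orientation: [1.078, 2.951, -0.0]
ft_force: [-0.3, -0.3, -3.1]
width: 11.8
```

Run:
```python
from h import *
o=ctrl.get_obs(); print({k:np.round(o[k],3) for k in("t","ee_pos","orientation","ft_force","moment","width")})
snap("scene","s11"); snap("side","d11");snap("wrist","w11")
a=cv2.imread("pics/s11_full.png");b=cv2.imread("pics/d11_full.png");w=cv2.imread("pics/w11_full.png")
r=lambda i,x0,y0,x1,y1,W,H:cv2.resize(i[y0:y1,x0:x1],(W,H),interpolation=cv2.INTER_CUBIC)
cv2.imwrite("pics/c11.png",np.hstack([r(b,240,150,340,250,400,400),cv2.resize(w,(400,400)) if 0 else r(a,235,265,335,365,400,400)]))
```

```text
{'t': np.float64(40.0), 'ee_pos': array([ 619.518, -135.261,  280.527]), 'orientation': array([ 1.078,  2.951, -0.   ]), 'ft_force': array([-0.252, -0.268, -3.144]), 'moment': array([ 0.139,  0.004, -0.028]), 'width': np.float64(11.754)}
```

View pics/c11.png

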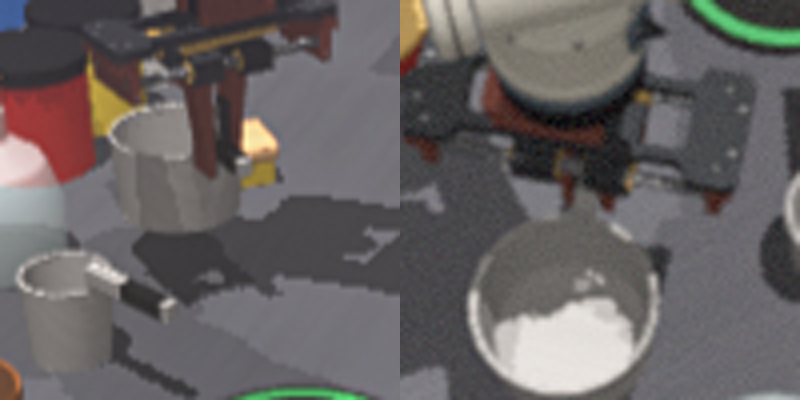

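XL hangs level in the gripper. I'll refine the nest mat centre.

Run:
```python
from h import *
from scipy.optimize import least_squares
for fn,box in(("scene0",(290,215,375,285)),("s9",(290,215,375,285)),("w1",(190,280,350,425)),("w10",(300,0,520,80)),("side0",(270,235,360,290))):
    a=cv2.imread(f"pics/{fn}_full.png");h=cv2.cvtColor(a,cv2.COLOR_BGR2HSV);m=cv2.inRange(h,(45,110,70),(80,255,255));k=np.zeros_like(m);x0,y0,x1,y1=box;k[y0:y1,x0:x1]=m[y0:y1,x0:x1]
    ys,xs=np.nonzero(k);W=np.array([ray(fn,x,y,4)[:2] for x,y in zip(xs,ys)])
    s=least_squares(lambda p:np.hypot(W[:,0]-p[0],W[:,1]-p[1])-p[2],[484,74,75],loss="soft_l1").x;print(fn,len(W),s.round(1))
```

```text
scene0 657 [484.6  73.3  74.2]
s9 622 [484.7  73.3  74. ]
w1 2172 [484.6  69.9  73.9]
w10 2037 [483.6  71.7  75.1]
side0 367 [483.9  72.8  73.9]
```

Emit:
{"op": "send_rows", "data": {
  "commands": [
    {"translation": [-0.02, 0.02, 0.1], "twist": [0, 0, 0]},
    {"translation": [-0.06, 0.08, 0.2], "twist": [0, 0, 0]},
    {"translation": [-0.12, 0.16, 0.3], "twist": [0, 0, 0]},
    {"translation": [-0.19, 0.25, 0.4], "twist": [0, 0, 0]},
    {"translation": [-0.26, 0.35, 0.5], "twist": [0, 0, 0]},
    {"translation": [-0.33, 0.44, 0.6], "twist": [0, 0, 0]},
    {"translation": [-0.4, 0.54, 0.6], "twist": [0, 0, 0]},
    {"translation": [-0.47, 0.63, 0.6], "twist": [0, 0, 0]},
    {"translation": [-0.54, 0.73, 0.6], "twist": [0, 0, 0]},
    {"translation": [-0.61, 0.82, 0.6], "twist": [0, 0, 0]}
  ]
}}

```text
t: 41.15
ee_pos: [557.7, -52.4, 339.7]
orientation: [-1.078, -2.95, 0.0]
ft_force: [0.1, 0.2, -1.8]
width: 12.2
```

Emit:
{"op": "send_rows", "data": {
  "commands": [
    {"translation": [-0.07, 0.09, 0], "twist": [0, 0, 0]},
    {"translation": [-0.14, 0.18, 0], "twist": [0, 0, 0]},
    {"translation": [-0.21, 0.27, 0], "twist": [0, 0, 0]},
    {"translation": [-0.28, 0.36, 0], "twist": [0, 0, 0]},
    {"translation": [-0.35, 0.45, 0], "twist": [0, 0, 0]},
    {"translation": [-0.42, 0.54, 0], "twist": [0, 0, 0]},
    {"translation": [-0.48, 0.63, 0], "twist": [0, 0, 0]},
    {"translation": [-0.54, 0.72, 0], "twist": [0, 0, 0]},
    {"translation": [-0.6, 0.81, 0], "twist": [0, 0, 0]},
    {"translation": [-0.66, 0.89, 0], "twist": [0, 0, 0]}
  ]
}}

```text
t: 42.15
ee_pos: [492.1, 36.5, 340.2]
orientation: [1.078, 2.951, 0.0]
ft_force: [0.3, 0.3, -2.9]
width: 12.0
```

Emit:
{"op": "send_rows", "data": {
  "commands": [
    {"translation": [-0.08, 0.1, 0], "twist": [0, 0, 0]},
    {"translation": [-0.16, 0.2, 0], "twist": [0, 0, 0]},
    {"translation": [-0.24, 0.32, 0], "twist": [0, 0, 0]},
    {"translation": [-0.32, 0.43, 0], "twist": [0, 0, 0]},
    {"translation": [-0.4, 0.53, 0], "twist": [0, 0, 0]},
    {"translation": [-0.47, 0.63, 0], "twist": [0, 0, 0]},
    {"translation": [-0.53, 0.71, 0], "twist": [0, 0, 0]},
    {"translation": [-0.58, 0.77, 0], "twist": [0, 0, 0]},
    {"translation": [-0.6, 0.8, 0], "twist": [0, 0, 0]},
    {"translation": [-0.6, 0.8, 0], "twist": [0, 0, 0]}
  ]
}}

```text
t: 43.15
ee_pos: [432.4, 116.0, 340.2]
orientation: [1.077, 2.951, 0.0]
ft_force: [-0.4, -0.9, -2.9]
width: 11.6
```

Emit:
{"op": "send_rows", "data": {
  "commands": [
    {"translation": [0, 0, -0.1], "twist": [0, 0, 0]},
    {"translation": [0, 0, -0.2], "twist": [0, 0, 0]},
    {"translation": [0, 0, -0.3], "twist": [0, 0, 0]},
    {"translation": [0, 0, -0.4], "twist": [0, 0, 0]},
    {"translation": [0, 0, -0.5], "twist": [0, 0, 0]},
    {"translation": [0, 0, -0.6], "twist": [0, 0, 0]},
    {"translation": [0, 0, -0.7], "twist": [0, 0, 0]},
    {"translation": [0, 0, -0.78], "twist": [0, 0, 0]},
    {"translation": [0, 0, -0.84], "twist": [0, 0, 0]},
    {"translation": [0, 0, -0.88], "twist": [0, 0, 0]}
  ]
}}

```text
t: 44.15
ee_pos: [432.5, 115.7, 251.6]
orientation: [-1.078, -2.95, 0.0]
ft_force: [-1.1, -0.1, -2.2]
width: 11.6
```

Emit:
{"op": "send_rows", "data": {
  "commands": [
    {"translation": [0, 0, -0.01], "twist": [0, 0, 0]},
    {"translation": [0, 0, -0.02], "twist": [0, 0, 0]},
    {"translation": [0, 0, -0.03], "twist": [0, 0, 0]},
    {"translation": [0, 0, -0.04], "twist": [0, 0, 0]},
    {"translation": [0, 0, -0.05], "twist": [0, 0, 0]},
    {"translation": [0, 0, -0.06], "twist": [0, 0, 0]},
    {"translation": [0, 0, -0.07], "twist": [0, 0, 0]},
    {"translation": [0, 0, -0.075], "twist": [0, 0, 0]},
    {"translation": [0, 0, -0.08], "twist": [0, 0, 0]},
    {"translation": [0, 0, -0.08], "twist": [0, 0, 0]}
  ]
}}

```text
t: 45.15
ee_pos: [432.5, 115.8, 244.2]
orientation: [1.078, 2.951, -0.0]
ft_force: [-0.3, 0.5, -0.5]
width: 11.9
```

XL is seated (the load has come off the wrist). Releasing and lifting off.

Emit:
{"op": "send_rows", "data": {
  "commands": [
    {"translation": [0, 0, 0], "twist": [0, 0, 0]},
    {"translation": [0, 0, 0], "twist": [0, 0, 0]},
    {"translation": [0, 0, 0], "twist": [0, 0, 0]},
    {"translation": [0, 0, 0], "twist": [0, 0, 0]},
    {"translation": [0, 0, 0], "twist": [0, 0, 0]},
    {"translation": [0, 0, 0], "twist": [0, 0, 0]},
    {"translation": [0, 0, 0], "twist": [0, 0, 0]},
    {"translation": [0, 0, 0], "twist": [0, 0, 0]},
    {"translation": [0, 0, 0], "twist": [0, 0, 0]},
    {"translation": [0, 0, 0], "twist": [0, 0, 0]}
  ],
  "grip": -0.2
}}

```text
t: 46.15
ee_pos: [432.5, 115.7, 244.2]
orientation: [1.078, 2.951, 0.0]
ft_force: [0.8, -0.2, -1.0]
width: 52.6
```

Emit:
{"op": "send_rows", "data": {
  "commands": [
    {"translation": [0, 0, 0.1], "twist": [0, 0, 0]},
    {"translation": [0, 0, 0.2], "twist": [0, 0, 0]},
    {"translation": [0, 0, 0.3], "twist": [0, 0, 0]},
    {"translation": [0, 0, 0.4], "twist": [0, 0, 0]},
    {"translation": [0, 0, 0.5], "twist": [0, 0, 0]},
    {"translation": [0, 0, 0.6], "twist": [0, 0, 0]},
    {"translation": [0, 0, 0.7], "twist": [0, 0, 0]},
    {"translation": [0, 0, 0.8], "twist": [0, 0, 0]},
    {"translation": [0, 0, 0.9], "twist": [0, 0, 0]},
    {"translation": [0, 0, 1.0], "twist": [0, 0, 0]}
  ]
}}

```text
t: 47.15
ee_pos: [432.5, 115.7, 345.0]
orientation: [1.078, 2.951, -0.0]
ft_force: [-0.1, 0.1, -0.7]
width: 52.4
```

Run:
```python
from h import *
o=ctrl.get_obs(); print({k:np.round(o[k],3) for k in("t","qpos","ee_pos","width")})
snap("scene","s12"); snap("side","d12")
a=cv2.imread("pics/s12_full.png").astype(int);b=cv2.imread("pics/s9_full.png").astype(int)
m=(np.abs(a-b).sum(2)>80).astype(np.uint8); m=cv2.morphologyEx(m,cv2.MORPH_OPEN,np.ones((3,3)))
n,l,s,c=cv2.connectedComponentsWithStats(m)
for i in range(1,n):
    if s[i,4]>60: print("changed",s[i].tolist())
```

```text
{'t': np.float64(47.15), 'qpos': array([ 0.235,  0.255,  2.057, -0.   ,  0.83 , -0.635]), 'ee_pos': array([432.495, 115.73 , 345.026]), 'width': np.float64(52.401)}
changed [274, 0, 165, 125, 8715]
changed [198, 16, 26, 35, 433]
changed [182, 52, 36, 41, 587]
changed [308, 102, 24, 31, 468]
changed [351, 133, 81, 60, 2035]
changed [246, 135, 15, 26, 201]
changed [299, 145, 73, 55, 1920]
changed [230, 159, 157, 105, 3959]
changed [363, 162, 10, 8, 61]
changed [159, 167, 36, 39, 746]
changed [376, 166, 20, 8, 80]
changed [197, 206, 103, 57, 1640]
changed [272, 219, 9, 11, 77]
changed [279, 300, 11, 24, 141]
changed [251, 337, 47, 41, 1266]
```

L shows no change in the scene, so I'm heading to its handle.

Emit:
{"op": "send_rows", "data": {
  "commands": [
    {"translation": [0, -0.09, 0], "twist": [0, 0, 0.016]},
    {"translation": [-0.01, -0.18, 0], "twist": [0, 0, 0.032]},
    {"translation": [-0.01, -0.27, 0], "twist": [0, 0, 0.048]},
    {"translation": [-0.02, -0.36, 0], "twist": [0, 0, 0.064]},
    {"translation": [-0.02, -0.45, 0], "twist": [0, 0, 0.08]},
    {"translation": [-0.02, -0.54, 0], "twist": [0, 0, 0.096]},
    {"translation": [-0.03, -0.63, 0], "twist": [0, 0, 0.112]},
    {"translation": [-0.03, -0.72, 0], "twist": [0, 0, 0.128]},
    {"translation": [-0.04, -0.81, 0], "twist": [0, 0, 0.144]},
    {"translation": [-0.04, -0.9, 0], "twist": [0, 0, 0.16]}
  ]
}}

```text
t: 48.25
ee_pos: [428.4, 25.0, 344.2]
orientation: [-0.958, -2.992, 0.0]
ft_force: [0.0, -0.1, -0.4]
width: 52.5
```

Emit:
{"op": "send_rows", "data": {
  "commands": [
    {"translation": [0, -0.09, 0], "twist": [0, 0, 0.016]},
    {"translation": [-0.01, -0.18, 0], "twist": [0, 0, 0.032]},
    {"translation": [-0.01, -0.27, 0], "twist": [0, 0, 0.048]},
    {"translation": [-0.02, -0.36, 0], "twist": [0, 0, 0.064]},
    {"translation": [-0.02, -0.45, 0], "twist": [0, 0, 0.08]},
    {"translation": [-0.02, -0.54, 0], "twist": [0, 0, 0.096]},
    {"translation": [-0.03, -0.63, 0], "twist": [0, 0, 0.112]},
    {"translation": [-0.03, -0.72, 0], "twist": [0, 0, 0.128]},
    {"translation": [-0.04, -0.81, 0], "twist": [0, 0, 0.144]},
    {"translation": [-0.04, -0.9, 0], "twist": [0, 0, 0.16]}
  ]
}}

```text
t: 49.25
ee_pos: [424.4, -65.0, 344.1]
orientation: [-0.838, -3.028, 0.0]
ft_force: [0.1, -0.3, 0.2]
width: 52.6
```

Emit:
{"op": "send_rows", "data": {
  "commands": [
    {"translation": [0, -0.09, 0], "twist": [0, 0, 0.016]},
    {"translation": [-0.01, -0.18, 0], "twist": [0, 0, 0.032]},
    {"translation": [-0.01, -0.27, 0], "twist": [0, 0, 0.048]},
    {"translation": [-0.02, -0.36, 0], "twist": [0, 0, 0.064]},
    {"translation": [-0.02, -0.45, 0], "twist": [0, 0, 0.08]},
    {"translation": [-0.02, -0.54, 0], "twist": [0, 0, 0.096]},
    {"translation": [-0.03, -0.63, 0], "twist": [0, 0, 0.112]},
    {"translation": [-0.03, -0.72, 0], "twist": [0, 0, 0.128]},
    {"translation": [-0.04, -0.81, 0], "twist": [0, 0, 0.144]},
    {"translation": [-0.04, -0.9, 0], "twist": [0, 0, 0.16]}
  ]
}}

```text
t: 50.25
ee_pos: [420.4, -155.0, 344.2]
orientation: [-0.716, -3.059, -0.0]
ft_force: [-0.5, 0.6, -0.1]
width: 52.8
```

Emit:
{"op": "send_rows", "data": {
  "commands": [
    {"translation": [0, -0.09, 0], "twist": [0, 0, 0.016]},
    {"translation": [-0.01, -0.18, 0], "twist": [0, 0, 0.032]},
    {"translation": [-0.01, -0.27, 0], "twist": [0, 0, 0.048]},
    {"translation": [-0.02, -0.36, 0], "twist": [0, 0, 0.064]},
    {"translation": [-0.02, -0.45, 0], "twist": [0, 0, 0.08]},
    {"translation": [-0.02, -0.54, 0], "twist": [0, 0, 0.096]},
    {"translation": [-0.03, -0.63, 0], "twist": [0, 0, 0.112]},
    {"translation": [-0.03, -0.72, 0], "twist": [0, 0, 0.128]},
    {"translation": [-0.04, -0.81, 0], "twist": [0, 0, 0.144]},
    {"translation": [-0.04, -0.9, 0], "twist": [0, 0, 0.16]}
  ]
}}

```text
t: 51.25
ee_pos: [416.4, -245.0, 344.2]
orientation: [-0.594, -3.085, -0.0]
ft_force: [0.0, -1.1, 0.8]
width: 52.7
```

Emit:
{"op": "send_rows", "data": {
  "commands": [
    {"translation": [0, -0.09, 0], "twist": [0, 0, 0.016]},
    {"translation": [-0.01, -0.18, 0], "twist": [0, 0, 0.032]},
    {"translation": [-0.01, -0.27, 0], "twist": [0, 0, 0.048]},
    {"translation": [-0.02, -0.36, 0], "twist": [0, 0, 0.064]},
    {"translation": [-0.02, -0.45, 0], "twist": [0, 0, 0.08]},
    {"translation": [-0.02, -0.54, 0], "twist": [0, 0, 0.096]},
    {"translation": [-0.03, -0.63, 0], "twist": [0, 0, 0.112]},
    {"translation": [-0.03, -0.72, 0], "twist": [0, 0, 0.128]},
    {"translation": [-0.04, -0.81, 0], "twist": [0, 0, 0.144]},
    {"translation": [-0.04, -0.9, 0], "twist": [0, 0, 0.16]}
  ]
}}

```text
t: 52.25
ee_pos: [412.4, -335.0, 344.2]
orientation: [-0.47, -3.106, -0.0]
ft_force: [0.1, -0.6, -0.4]
width: 52.6
```

Emit:
{"op": "send_rows", "data": {
  "commands": [
    {"translation": [0, -0.09, 0], "twist": [0, 0, 0.016]},
    {"translation": [-0.01, -0.18, 0], "twist": [0, 0, 0.032]},
    {"translation": [-0.01, -0.27, 0], "twist": [0, 0, 0.048]},
    {"translation": [-0.02, -0.36, 0], "twist": [0, 0, 0.064]},
    {"translation": [-0.02, -0.45, 0], "twist": [0, 0, 0.08]},
    {"translation": [-0.02, -0.54, 0], "twist": [0, 0, 0.096]},
    {"translation": [-0.03, -0.63, 0], "twist": [0, 0, 0.112]},
    {"translation": [-0.03, -0.72, 0], "twist": [0, 0, 0.128]},
    {"translation": [-0.04, -0.81, 0], "twist": [0, 0, 0.14]},
    {"translation": [-0.04, -0.88, 0], "twist": [0, 0, 0.14]}
  ]
}}

```text
t: 53.25
ee_pos: [408.4, -423.1, 344.2]
orientation: [0.362, 3.121, -0.0]
ft_force: [-0.5, 0.7, 0.5]
width: 52.9
```

Run:
```python
from h import *
o=ctrl.get_obs(); print({k:np.round(o[k],3) for k in("t","qpos","ee_pos","orientation","width")})
snap("scene","s13"); snap("side","d13"); snap("wrist","w13")
a=cv2.imread("pics/s13_full.png");b=cv2.imread("pics/d13_full.png");w=cv2.imread("pics/w13_full.png")
r=lambda i,x0,y0,x1,y1,W,H:cv2.resize(i[y0:y1,x0:x1],(W,H),interpolation=cv2.INTER_CUBIC)
o=np.zeros((600,800,3),np.uint8)
o[:300,:400]=cv2.resize(w,(400,300),interpolation=cv2.INTER_AREA); o[:300,400:800]=r(a,280,190,380,265,400,300)
o[300:600,0:400]=r(b,260,195,360,270,400,300); o[300:600,400:800]=r(a,240,170,440,320,400,300)
cv2.imwrite("pics/c13.png",o)
```

```text
{'t': np.float64(53.25), 'qpos': array([-0.823,  0.445,  1.758, -0.   ,  0.939, -2.163]), 'ee_pos': array([ 408.43 , -423.083,  344.164]), 'orientation': array([ 0.362,  3.121, -0.   ]), 'width': np.float64(52.871)}
```

View pics/c13.png

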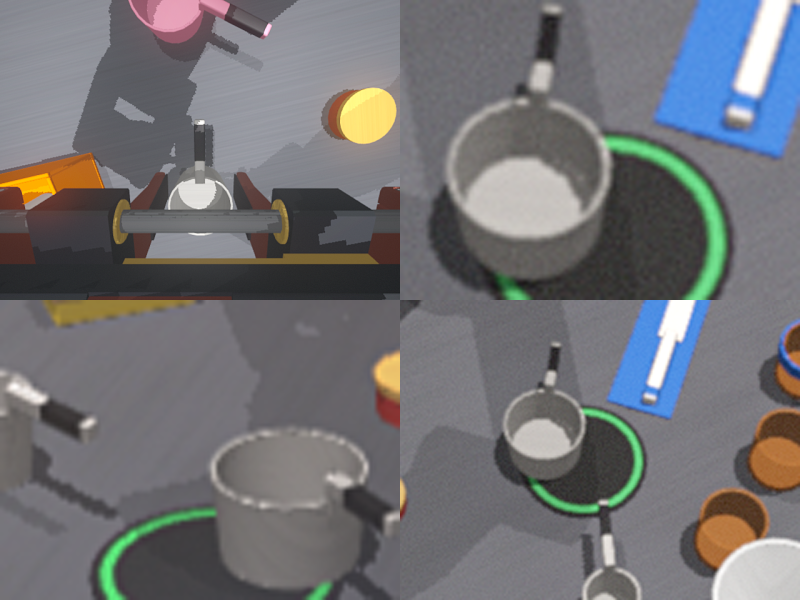

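XL has been knocked. In the scene crop its rim now centres near (312,230) rather than on the mat, and its handle end is at (318,192). L, in the wrist view, is still in place under the gripper. I'll measure XL's new pose and restore it first.

```bash
cat >> h.py <<'E'
from scipy.optimize import least_squares
def fitcup(obs,r,z,p0):
    # obs: (fn, left x, right x, top y) rim extents; circle radius r at height z
    t=np.linspace(0,2*np.pi,181)
    def f(p):
        e=[]
        for fn,l,rr,tp in obs:
            q=np.array([proj(fn,(p[0]+r*np.cos(a),p[1]+r*np.sin(a),z)) for a in t])
            for v,w in((q[:,0].min(),l),(q[:,0].max(),rr),(q[:,1].min(),tp)):
                if w is not None: e.append(v-w)
        return e
    s=least_squares(f,p0,diff_step=1e-3); return s.x.round(1),np.round(s.fun,1)
E
python3 - <<'E'
from h import *
S=("s13",280+48/4,280+210/4,190+97/4); D=("d13",260+211/4,260+368/4,195+129/4)
for o in([S],[D],[S,D]): print(fitcup(o,52,70,[450,60]))
print("end",ray("s13",318,192.5,88))
E
```

```text
(array([446.9,  37.8]), array([-0.,  0., -0.]))
(array([442.3,  39.6]), array([-0.2,  0.2, -0. ]))
(array([444. ,  38.5]), array([-0.3, -0.3, -0.9, -0.7, -0.3, -0.3]))
end [359.18965436 103.65859502  88.        ]
```

Emit:
{"op": "send_rows", "data": {
  "commands": [
    {"translation": [0, 0.1, 0], "twist": [0, 0, -0.017]},
    {"translation": [0, 0.2, 0], "twist": [0, 0, -0.033]},
    {"translation": [-0.01, 0.3, 0], "twist": [0, 0, -0.05]},
    {"translation": [-0.01, 0.4, 0], "twist": [0, 0, -0.067]},
    {"translation": [-0.02, 0.5, 0], "twist": [0, 0, -0.083]},
    {"translation": [-0.02, 0.6, 0], "twist": [0, 0, -0.1]},
    {"translation": [-0.02, 0.7, 0], "twist": [0, 0, -0.117]},
    {"translation": [-0.03, 0.8, 0], "twist": [0, 0, -0.133]},
    {"translation": [-0.03, 0.9, 0], "twist": [0, 0, -0.15]},
    {"translation": [-0.034, 1.0, 0], "twist": [0, 0, -0.167]}
  ]
}}

```text
t: 54.4
ee_pos: [405.1, -321.5, 344.2]
orientation: [0.493, 3.103, -0.0]
ft_force: [1.1, 1.2, 0.6]
width: 52.5
```

Emit:
{"op": "send_rows", "data": {
  "commands": [
    {"translation": [0, 0.1, 0], "twist": [0, 0, -0.017]},
    {"translation": [0, 0.2, 0], "twist": [0, 0, -0.033]},
    {"translation": [-0.01, 0.3, 0], "twist": [0, 0, -0.05]},
    {"translation": [-0.01, 0.4, 0], "twist": [0, 0, -0.067]},
    {"translation": [-0.02, 0.5, 0], "twist": [0, 0, -0.083]},
    {"translation": [-0.02, 0.6, 0], "twist": [0, 0, -0.1]},
    {"translation": [-0.02, 0.7, 0], "twist": [0, 0, -0.117]},
    {"translation": [-0.03, 0.8, 0], "twist": [0, 0, -0.133]},
    {"translation": [-0.03, 0.9, 0], "twist": [0, 0, -0.15]},
    {"translation": [-0.034, 1.0, 0], "twist": [0, 0, -0.167]}
  ]
}}

```text
t: 55.4
ee_pos: [401.7, -221.4, 344.2]
orientation: [0.622, 3.079, -0.0]
ft_force: [0.1, 0.4, -0.3]
width: 52.6
```

Emit:
{"op": "send_rows", "data": {
  "commands": [
    {"translation": [0, 0.1, 0], "twist": [0, 0, -0.017]},
    {"translation": [0, 0.2, 0], "twist": [0, 0, -0.033]},
    {"translation": [-0.01, 0.3, 0], "twist": [0, 0, -0.05]},
    {"translation": [-0.01, 0.4, 0], "twist": [0, 0, -0.067]},
    {"translation": [-0.02, 0.5, 0], "twist": [0, 0, -0.083]},
    {"translation": [-0.02, 0.6, 0], "twist": [0, 0, -0.1]},
    {"translation": [-0.02, 0.7, 0], "twist": [0, 0, -0.117]},
    {"translation": [-0.03, 0.8, 0], "twist": [0, 0, -0.133]},
    {"translation": [-0.03, 0.9, 0], "twist": [0, 0, -0.15]},
    {"translation": [-0.034, 1.0, 0], "twist": [0, 0, -0.167]}
  ]
}}

```text
t: 56.4
ee_pos: [398.3, -121.4, 344.2]
orientation: [0.75, 3.051, -0.0]
ft_force: [0.0, 1.5, 0.6]
width: 52.9
```

Emit:
{"op": "send_rows", "data": {
  "commands": [
    {"translation": [0, 0.1, 0], "twist": [0, 0, -0.017]},
    {"translation": [0, 0.2, 0], "twist": [0, 0, -0.033]},
    {"translation": [-0.01, 0.3, 0], "twist": [0, 0, -0.05]},
    {"translation": [-0.01, 0.4, 0], "twist": [0, 0, -0.067]},
    {"translation": [-0.02, 0.5, 0], "twist": [0, 0, -0.083]},
    {"translation": [-0.02, 0.6, 0], "twist": [0, 0, -0.1]},
    {"translation": [-0.02, 0.7, 0], "twist": [0, 0, -0.117]},
    {"translation": [-0.03, 0.8, 0], "twist": [0, 0, -0.133]},
    {"translation": [-0.03, 0.9, 0], "twist": [0, 0, -0.15]},
    {"translation": [-0.034, 1.0, 0], "twist": [0, 0, -0.167]}
  ]
}}

```text
t: 57.4
ee_pos: [394.8, -21.5, 344.2]
orientation: [0.876, 3.017, 0.0]
ft_force: [-0.4, -0.6, 0.2]
width: 52.6
```

Emit:
{"op": "send_rows", "data": {
  "commands": [
    {"translation": [0, 0.1, 0], "twist": [0, 0, -0.017]},
    {"translation": [0, 0.2, 0], "twist": [0, 0, -0.033]},
    {"translation": [-0.01, 0.3, 0], "twist": [0, 0, -0.05]},
    {"translation": [-0.01, 0.4, 0], "twist": [0, 0, -0.067]},
    {"translation": [-0.02, 0.5, 0], "twist": [0, 0, -0.083]},
    {"translation": [-0.02, 0.6, 0], "twist": [0, 0, -0.1]},
    {"translation": [-0.02, 0.7, 0], "twist": [0, 0, -0.117]},
    {"translation": [-0.03, 0.8, 0], "twist": [0, 0, -0.133]},
    {"translation": [-0.03, 0.9, 0], "twist": [0, 0, -0.15]},
    {"translation": [-0.034, 1.0, 0], "twist": [0, 0, -0.167]}
  ]
}}

```text
t: 58.4
ee_pos: [391.3, 78.5, 344.2]
orientation: [1.001, 2.978, -0.0]
ft_force: [0.7, 0.1, 0.4]
width: 52.5
```

Run:
```python
from h import *
o=ctrl.get_obs(); print({k:np.round(o[k],3) for k in("t","qpos","ee_pos","orientation","width")})
snap("wrist","w14")
# dark handle columns: profile per row (gray) near image centre rows
a=cv2.imread("pics/w14_full.png"); g=cv2.cvtColor(a,cv2.COLOR_BGR2GRAY)
# compare to w13 (L) where end at y~193, x 313-328
for n,fn in(("w10","w10"),("w14","w14")):
    g=cv2.cvtColor(cv2.imread(f"pics/{fn}_full.png"),cv2.COLOR_BGR2GRAY)
    for y in range(170,300,12): print(n,y,g[y,290:350:4].tolist())
```

```text
{'t': np.float64(58.4), 'qpos': array([ 0.168,  0.188,  2.154, -0.   ,  0.799, -0.754]), 'ee_pos': array([391.274,  78.482, 344.175]), 'orientation': array([ 1.001,  2.978, -0.   ]), 'width': np.float64(52.549)}
w10 170 [146, 146, 149, 148, 148, 149, 144, 143, 145, 145, 146, 147, 148, 145, 145]
w10 182 [147, 149, 146, 147, 144, 144, 148, 145, 148, 148, 147, 145, 147, 147, 145]
w10 194 [143, 135, 96, 99, 95, 131, 251, 251, 255, 220, 147, 145, 137, 145, 132]
w10 206 [144, 114, 98, 98, 95, 125, 99, 99, 102, 77, 146, 146, 131, 128, 125]
w10 218 [148, 132, 96, 98, 95, 108, 94, 95, 96, 75, 144, 147, 127, 128, 127]
w10 230 [93, 93, 96, 95, 96, 89, 91, 91, 94, 75, 146, 104, 79, 71, 131]
w10 242 [97, 98, 97, 97, 95, 91, 67, 67, 66, 63, 79, 99, 81, 84, 131]
w10 254 [97, 96, 97, 95, 115, 120, 133, 149, 134, 127, 114, 100, 82, 85, 127]
w10 266 [121, 121, 115, 114, 113, 112, 130, 133, 132, 124, 112, 115, 116, 113, 116]
w10 278 [124, 135, 135, 168, 167, 167, 173, 137, 136, 136, 135, 134, 133, 133, 132]
w10 290 [133, 167, 165, 167, 166, 166, 168, 135, 136, 136, 137, 137, 134, 136, 165]
w14 170 [126
[... 151 characters left out ...]
127]
w14 194 [130, 126, 133, 127, 127, 110, 112, 105, 111, 126, 126, 127, 125, 126, 129]
w14 206 [91, 77, 77, 77, 129, 75, 83, 85, 94, 120, 129, 129, 123, 125, 126]
w14 218 [83, 77, 75, 76, 103, 73, 78, 83, 89, 120, 126, 123, 122, 128, 124]
w14 230 [92, 92, 94, 82, 77, 70, 75, 77, 85, 94, 71, 71, 76, 76, 120]
w14 242 [90, 92, 93, 92, 93, 55, 55, 57, 57, 57, 58, 58, 56, 81, 96]
w14 254 [94, 94, 96, 91, 93, 56, 61, 60, 59, 95, 101, 105, 57, 62, 57]
w14 266 [93, 114, 114, 108, 108, 120, 126, 125, 125, 107, 109, 110, 107, 109, 69]
w14 278 [110, 102, 203, 132, 125, 119, 129, 127, 128, 123, 127, 132, 126, 108, 106]
w14 290 [125, 122, 156, 157, 156, 135, 128, 129, 130, 128, 130, 127, 128, 129, 126]
```

Emit:
{"op": "send_rows", "data": {
  "commands": [
    {"translation": [0, 0, -0.12], "twist": [0, 0, 0]},
    {"translation": [0, 0, -0.24], "twist": [0, 0, 0]},
    {"translation": [0, 0, -0.36], "twist": [0, 0, 0]},
    {"translation": [0, 0, -0.48], "twist": [0, 0, 0]},
    {"translation": [0, 0, -0.6], "twist": [0, 0, 0]},
    {"translation": [0, 0, -0.72], "twist": [0, 0, 0]},
    {"translation": [0, 0, -0.82], "twist": [0, 0, 0]},
    {"translation": [0, 0, -0.92], "twist": [0, 0, 0]},
    {"translation": [0, 0, -1.0], "twist": [0, 0, 0]},
    {"translation": [0, 0, -1.0], "twist": [0, 0, 0]}
  ]
}}

```text
t: 59.45
ee_pos: [391.2, 77.7, 243.3]
orientation: [-1.0, -2.977, 0.001]
ft_force: [0.1, 0.0, 0.4]
width: 53.2
```

Emit:
{"op": "send_rows", "data": {
  "commands": [
    {"translation": [0, 0, 0], "twist": [0, 0, 0]},
    {"translation": [0, 0, 0], "twist": [0, 0, 0]},
    {"translation": [0, 0, 0], "twist": [0, 0, 0]},
    {"translation": [0, 0, 0], "twist": [0, 0, 0]},
    {"translation": [0, 0, 0], "twist": [0, 0, 0]},
    {"translation": [0, 0, 0], "twist": [0, 0, 0]},
    {"translation": [0, 0, 0], "twist": [0, 0, 0]},
    {"translation": [0, 0, 0], "twist": [0, 0, 0]},
    {"translation": [0, 0, 0], "twist": [0, 0, 0]},
    {"translation": [0, 0, 0], "twist": [0, 0, 0]}
  ],
  "grip": 1
}}

```text
t: 60.45
ee_pos: [391.5, 77.8, 244.3]
orientation: [1.001, 2.978, 0.0]
ft_force: [-1.1, -0.1, 6.2]
width: 11.8
```

Emit:
{"op": "send_rows", "data": {
  "commands": [
    {"translation": [0, 0, 0.03], "twist": [0, 0, 0]},
    {"translation": [0, 0, 0.06], "twist": [0, 0, 0]},
    {"translation": [0, 0, 0.09], "twist": [0, 0, 0]},
    {"translation": [0, 0, 0.12], "twist": [0, 0, 0]},
    {"translation": [0, 0, 0.15], "twist": [0, 0, 0]},
    {"translation": [0, 0, 0.18], "twist": [0, 0, 0]},
    {"translation": [0, 0, 0.2], "twist": [0, 0, 0]},
    {"translation": [0, 0, 0.2], "twist": [0, 0, 0]},
    {"translation": [0, 0, 0.2], "twist": [0, 0, 0]},
    {"translation": [0, 0, 0.2], "twist": [0, 0, 0]}
  ]
}}

```text
t: 61.45
ee_pos: [391.5, 77.7, 264.1]
orientation: [-1.001, -2.978, 0.0]
ft_force: [0.5, 0.4, -3.1]
width: 11.7
```

Run:
```python
from h import *
o=ctrl.get_obs(); print({k:np.round(o[k],3) for k in("t","ee_pos","orientation","ft_force","width")})
print("end w14",ray("w14",317,193,88),"w10 check",ray("w10",319,191,84))
v=o["orientation"]; y=2*np.arctan2(v[1],v[0]); print("yaw",y)
```

```text
{'t': np.float64(61.45), 'ee_pos': array([391.46 ,  77.725, 264.083]), 'orientation': array([-1.001, -2.978,  0.   ]), 'ft_force': array([ 0.465,  0.362, -3.12 ]), 'width': np.float64(11.744)}
end w14 [352.70223798 103.64312501  88.        ] w10 check [ 583.48561561 -108.21256495   84.        ]
yaw -3.789887637204207
```

Emit:
{"op": "send_rows", "data": {
  "commands": [
    {"translation": [0.05, 0.04, 0], "twist": [0, 0, 0]},
    {"translation": [0.11, 0.1, 0], "twist": [0, 0, 0]},
    {"translation": [0.17, 0.155, 0], "twist": [0, 0, 0]},
    {"translation": [0.23, 0.21, 0], "twist": [0, 0, 0]},
    {"translation": [0.29, 0.26, 0], "twist": [0, 0, 0]},
    {"translation": [0.34, 0.31, 0], "twist": [0, 0, 0]},
    {"translation": [0.37, 0.335, 0], "twist": [0, 0, 0]},
    {"translation": [0.39, 0.355, 0], "twist": [0, 0, 0]},
    {"translation": [0.39, 0.355, -0.03], "twist": [0, 0, 0]},
    {"translation": [0.39, 0.355, -0.06], "twist": [0, 0, 0]}
  ]
}}

```text
t: 62.45
ee_pos: [430.3, 113.2, 257.9]
orientation: [-1.0, -2.978, 0.0]
ft_force: [0.1, 0.1, -3.0]
width: 11.5
```

Emit:
{"op": "send_rows", "data": {
  "commands": [
    {"translation": [0, 0, -0.03], "twist": [0, 0, 0]},
    {"translation": [0, 0, -0.06], "twist": [0, 0, 0]},
    {"translation": [0, 0, -0.08], "twist": [0, 0, 0]},
    {"translation": [0, 0, -0.1], "twist": [0, 0, 0]},
    {"translation": [0, 0, -0.12], "twist": [0, 0, 0]},
    {"translation": [0, 0, -0.13], "twist": [0, 0, 0]},
    {"translation": [0, 0, -0.14], "twist": [0, 0, 0]},
    {"translation": [0, 0, -0.14], "twist": [0, 0, 0]},
    {"translation": [0, 0, -0.14], "twist": [0, 0, 0]},
    {"translation": [0, 0, -0.14], "twist": [0, 0, 0]}
  ]
}}

```text
t: 63.45
ee_pos: [430.5, 113.3, 244.3]
orientation: [1.001, 2.978, 0.0]
ft_force: [-0.7, 1.0, 3.1]
width: 11.8
```

Emit:
{"op": "send_rows", "data": {
  "commands": [
    {"translation": [0, 0, 0], "twist": [0, 0, 0]},
    {"translation": [0, 0, 0], "twist": [0, 0, 0]},
    {"translation": [0, 0, 0], "twist": [0, 0, 0]},
    {"translation": [0, 0, 0], "twist": [0, 0, 0]},
    {"translation": [0, 0, 0], "twist": [0, 0, 0]},
    {"translation": [0, 0, 0], "twist": [0, 0, 0]},
    {"translation": [0, 0, 0], "twist": [0, 0, 0]},
    {"translation": [0, 0, 0], "twist": [0, 0, 0]},
    {"translation": [0, 0, 0], "twist": [0, 0, 0]},
    {"translation": [0, 0, 0], "twist": [0, 0, 0]}
  ],
  "grip": -0.2
}}

```text
t: 64.45
ee_pos: [430.5, 113.2, 244.2]
orientation: [-1.001, -2.978, 0.0]
ft_force: [-0.9, -0.1, 0.1]
width: 52.7
```

Emit:
{"op": "send_rows", "data": {
  "commands": [
    {"translation": [0, 0, 0.1], "twist": [0, 0, 0]},
    {"translation": [0, 0, 0.2], "twist": [0, 0, 0]},
    {"translation": [0, 0, 0.3], "twist": [0, 0, 0]},
    {"translation": [0, 0, 0.4], "twist": [0, 0, 0]},
    {"translation": [0, 0, 0.5], "twist": [0, 0, 0]},
    {"translation": [0, 0, 0.6], "twist": [0, 0, 0]},
    {"translation": [0, 0, 0.7], "twist": [0, 0, 0]},
    {"translation": [0, 0, 0.8], "twist": [0, 0, 0]},
    {"translation": [0, 0, 0.9], "twist": [0, 0, 0]},
    {"translation": [0, 0, 1.0], "twist": [0, 0, 0]}
  ]
}}

```text
t: 65.45
ee_pos: [430.5, 113.2, 345.0]
orientation: [1.001, 2.978, -0.0]
ft_force: [0.3, -0.5, 1.0]
width: 52.6
```

Emit:
{"op": "send_rows", "data": {
  "commands": [
    {"translation": [0, -0.09, 0], "twist": [0, 0, 0.014]},
    {"translation": [-0.01, -0.18, 0], "twist": [0, 0, 0.028]},
    {"translation": [-0.01, -0.27, 0], "twist": [0, 0, 0.042]},
    {"translation": [-0.02, -0.36, 0], "twist": [0, 0, 0.056]},
    {"translation": [-0.02, -0.45, 0], "twist": [0, 0, 0.07]},
    {"translation": [-0.02, -0.54, 0], "twist": [0, 0, 0.084]},
    {"translation": [-0.03, -0.63, 0], "twist": [0, 0, 0.098]},
    {"translation": [-0.03, -0.72, 0], "twist": [0, 0, 0.112]},
    {"translation": [-0.04, -0.81, 0], "twist": [0, 0, 0.126]},
    {"translation": [-0.037, -0.9, 0], "twist": [0, 0, 0.14]}
  ]
}}

```text
t: 66.45
ee_pos: [426.7, 22.5, 344.1]
orientation: [-0.895, -3.011, 0.0]
ft_force: [-0.2, -0.1, -0.1]
width: 52.5
```

Emit:
{"op": "send_rows", "data": {
  "commands": [
    {"translation": [0, -0.09, 0], "twist": [0, 0, 0.014]},
    {"translation": [-0.01, -0.18, 0], "twist": [0, 0, 0.028]},
    {"translation": [-0.01, -0.27, 0], "twist": [0, 0, 0.042]},
    {"translation": [-0.02, -0.36, 0], "twist": [0, 0, 0.056]},
    {"translation": [-0.02, -0.45, 0], "twist": [0, 0, 0.07]},
    {"translation": [-0.02, -0.54, 0], "twist": [0, 0, 0.084]},
    {"translation": [-0.03, -0.63, 0], "twist": [0, 0, 0.098]},
    {"translation": [-0.03, -0.72, 0], "twist": [0, 0, 0.112]},
    {"translation": [-0.04, -0.81, 0], "twist": [0, 0, 0.126]},
    {"translation": [-0.037, -0.9, 0], "twist": [0, 0, 0.14]}
  ]
}}

```text
t: 67.45
ee_pos: [423.0, -67.5, 344.1]
orientation: [-0.789, -3.041, 0.0]
ft_force: [0.2, -0.4, -0.1]
width: 52.7
```

Emit:
{"op": "send_rows", "data": {
  "commands": [
    {"translation": [0, -0.09, 0], "twist": [0, 0, 0.014]},
    {"translation": [-0.01, -0.18, 0], "twist": [0, 0, 0.028]},
    {"translation": [-0.01, -0.27, 0], "twist": [0, 0, 0.042]},
    {"translation": [-0.02, -0.36, 0], "twist": [0, 0, 0.056]},
    {"translation": [-0.02, -0.45, 0], "twist": [0, 0, 0.07]},
    {"translation": [-0.02, -0.54, 0], "twist": [0, 0, 0.084]},
    {"translation": [-0.03, -0.63, 0], "twist": [0, 0, 0.098]},
    {"translation": [-0.03, -0.72, 0], "twist": [0, 0, 0.112]},
    {"translation": [-0.04, -0.81, 0], "twist": [0, 0, 0.126]},
    {"translation": [-0.037, -0.9, 0], "twist": [0, 0, 0.14]}
  ]
}}

```text
t: 68.45
ee_pos: [419.3, -157.5, 344.2]
orientation: [-0.682, -3.066, 0.0]
ft_force: [-0.5, 1.0, -0.2]
width: 52.8
```

Emit:
{"op": "send_rows", "data": {
  "commands": [
    {"translation": [0, -0.09, 0], "twist": [0, 0, 0.014]},
    {"translation": [-0.01, -0.18, 0], "twist": [0, 0, 0.028]},
    {"translation": [-0.01, -0.27, 0], "twist": [0, 0, 0.042]},
    {"translation": [-0.02, -0.36, 0], "twist": [0, 0, 0.056]},
    {"translation": [-0.02, -0.45, 0], "twist": [0, 0, 0.07]},
    {"translation": [-0.02, -0.54, 0], "twist": [0, 0, 0.084]},
    {"translation": [-0.03, -0.63, 0], "twist": [0, 0, 0.098]},
    {"translation": [-0.03, -0.72, 0], "twist": [0, 0, 0.112]},
    {"translation": [-0.04, -0.81, 0], "twist": [0, 0, 0.126]},
    {"translation": [-0.037, -0.9, 0], "twist": [0, 0, 0.14]}
  ]
}}

```text
t: 69.45
ee_pos: [415.6, -247.5, 344.1]
orientation: [-0.574, -3.088, -0.0]
ft_force: [0.2, 0.1, 0.1]
width: 52.7
```

Emit:
{"op": "send_rows", "data": {
  "commands": [
    {"translation": [0, -0.09, 0], "twist": [0, 0, 0.014]},
    {"translation": [-0.01, -0.18, 0], "twist": [0, 0, 0.028]},
    {"translation": [-0.01, -0.27, 0], "twist": [0, 0, 0.042]},
    {"translation": [-0.02, -0.36, 0], "twist": [0, 0, 0.056]},
    {"translation": [-0.02, -0.45, 0], "twist": [0, 0, 0.07]},
    {"translation": [-0.02, -0.54, 0], "twist": [0, 0, 0.084]},
    {"translation": [-0.03, -0.63, 0], "twist": [0, 0, 0.098]},
    {"translation": [-0.03, -0.72, 0], "twist": [0, 0, 0.112]},
    {"translation": [-0.04, -0.81, 0], "twist": [0, 0, 0.126]},
    {"translation": [-0.037, -0.9, 0], "twist": [0, 0, 0.14]}
  ]
}}

```text
t: 70.45
ee_pos: [411.9, -337.5, 344.1]
orientation: [-0.466, -3.107, -0.0]
ft_force: [0.4, 0.0, -1.0]
width: 52.7
```

Emit:
{"op": "send_rows", "data": {
  "commands": [
    {"translation": [0, -0.09, 0], "twist": [0, 0, 0.014]},
    {"translation": [-0.01, -0.18, 0], "twist": [0, 0, 0.028]},
    {"translation": [-0.01, -0.27, 0], "twist": [0, 0, 0.042]},
    {"translation": [-0.02, -0.36, 0], "twist": [0, 0, 0.056]},
    {"translation": [-0.02, -0.45, 0], "twist": [0, 0, 0.07]},
    {"translation": [-0.02, -0.54, 0], "twist": [0, 0, 0.084]},
    {"translation": [-0.03, -0.63, 0], "twist": [0, 0, 0.098]},
    {"translation": [-0.03, -0.72, 0], "twist": [0, 0, 0.112]},
    {"translation": [-0.04, -0.8, 0], "twist": [0, 0, 0.126]},
    {"translation": [-0.037, -0.86, 0], "twist": [0, 0, 0.136]}
  ]
}}

```text
t: 71.45
ee_pos: [408.2, -423.5, 344.1]
orientation: [-0.361, -3.121, 0.0]
ft_force: [-0.8, 0.1, 0.4]
width: 52.3
```

Run:
```python
from h import *
o=ctrl.get_obs(); print({k:np.round(o[k],3) for k in("t","qpos","ee_pos","orientation","width")})
snap("wrist","w15");snap("scene","s15");snap("side","d15")
g=cv2.cvtColor(cv2.imread("pics/w15_full.png"),cv2.COLOR_BGR2GRAY); 
for y in range(182,290,12): print(y,g[y,290:350:4].tolist())
v=o["orientation"]; print("yaw",2*np.arctan2(v[1],v[0]))
# XL check: compare scene crop with s13, brightness floor blob & blue/green visible ring fit
a=cv2.imread("pics/s15_full.png")[200:300,285:380]; b=cv2.imread("pics/d15_full.png")[190:290,265:365]
cv2.imwrite("pics/c15.png",np.hstack([cv2.resize(a,(400,421),interpolation=cv2.INTER_CUBIC),cv2.resize(b,(400,421),interpolation=cv2.INTER_CUBIC)]))
# green ring occlusion
h=cv2.cvtColor(cv2.imread("pics/s15_full.png"),cv2.COLOR_BGR2HSV);m=cv2.inRange(h,(45,110,70),(80,255,255))[205:290,285:385]
ys,xs=np.nonzero(m);print("ring",len(xs),xs.min()+285,xs.max()+285,ys.min()+205,ys.max()+205)
```

```text
{'t': np.float64(71.45), 'qpos': array([-0.824,  0.445,  1.757, -0.   ,  0.939, -2.165]), 'ee_pos': array([ 408.207, -423.511,  344.138]), 'orientation': array([-0.361, -3.121,  0.   ]), 'width': np.float64(52.308)}
182 [91, 95, 136, 146, 146, 146, 147, 149, 149, 148, 147, 149, 149, 151, 152]
194 [95, 96, 97, 95, 92, 145, 172, 161, 248, 246, 151, 154, 152, 150, 154]
206 [94, 95, 97, 97, 93, 82, 91, 102, 107, 101, 95, 89, 101, 136, 150]
218 [94, 93, 95, 95, 94, 89, 68, 67, 66, 61, 81, 81, 82, 136, 153]
230 [94, 97, 96, 97, 97, 102, 66, 66, 66, 61, 81, 82, 82, 131, 150]
242 [95, 96, 95, 97, 95, 102, 65, 66, 65, 65, 90, 86, 83, 140, 152]
254 [96, 98, 98, 99, 99, 102, 67, 66, 67, 65, 84, 84, 81, 133, 154]
266 [99, 102, 100, 102, 98, 120, 169, 172, 171, 164, 110, 114, 102, 133, 153]
278 [85, 116, 121, 117, 118, 118, 137, 139, 138, 139, 118, 119, 119, 119, 126]
yaw -3.371657594196987
ring 481 301 361 231 276
```

L's handle is centred under the gripper. Descending, grasping and lifting.

Emit:
{"op": "send_rows", "data": {
  "commands": [
    {"translation": [0, 0, -0.12], "twist": [0, 0, 0]},
    {"translation": [0, 0, -0.24], "twist": [0, 0, 0]},
    {"translation": [0, 0, -0.36], "twist": [0, 0, 0]},
    {"translation": [0, 0, -0.48], "twist": [0, 0, 0]},
    {"translation": [0, 0, -0.6], "twist": [0, 0, 0]},
    {"translation": [0, 0, -0.72], "twist": [0, 0, 0]},
    {"translation": [0, 0, -0.82], "twist": [0, 0, 0]},
    {"translation": [0, 0, -0.92], "twist": [0, 0, 0]},
    {"translation": [0, 0, -1.0], "twist": [0, 0, 0]},
    {"translation": [0, 0, -1.0], "twist": [0, 0, 0]}
  ]
}}

```text
t: 72.6
ee_pos: [408.1, -422.5, 243.0]
orientation: [-0.361, -3.119, -0.002]
ft_force: [-0.3, 0.8, -0.6]
width: 52.6
```

Emit:
{"op": "send_rows", "data": {
  "commands": [
    {"translation": [0, 0, 0], "twist": [0, 0, 0]},
    {"translation": [0, 0, 0], "twist": [0, 0, 0]},
    {"translation": [0, 0, 0], "twist": [0, 0, 0]},
    {"translation": [0, 0, 0], "twist": [0, 0, 0]},
    {"translation": [0, 0, 0], "twist": [0, 0, 0]},
    {"translation": [0, 0, 0], "twist": [0, 0, 0]},
    {"translation": [0, 0, 0], "twist": [0, 0, 0]},
    {"translation": [0, 0, 0], "twist": [0, 0, 0]},
    {"translation": [0, 0, 0], "twist": [0, 0, 0]},
    {"translation": [0, 0, 0], "twist": [0, 0, 0]}
  ],
  "grip": 1
}}

```text
t: 73.6
ee_pos: [408.4, -422.8, 244.4]
orientation: [0.361, 3.121, -0.0]
ft_force: [-0.2, 0.4, 3.2]
width: 11.6
```

Emit:
{"op": "send_rows", "data": {
  "commands": [
    {"translation": [0, 0, 0.1], "twist": [0, 0, 0]},
    {"translation": [0, 0, 0.2], "twist": [0, 0, 0]},
    {"translation": [0, 0, 0.3], "twist": [0, 0, 0]},
    {"translation": [0, 0, 0.4], "twist": [0, 0, 0]},
    {"translation": [0, 0, 0.5], "twist": [0, 0, 0]},
    {"translation": [0, 0, 0.6], "twist": [0, 0, 0]},
    {"translation": [0, 0, 0.7], "twist": [0, 0, 0]},
    {"translation": [0, 0, 0.8], "twist": [0, 0, 0]},
    {"translation": [0, 0, 0.9], "twist": [0, 0, 0]},
    {"translation": [0, 0, 1.0], "twist": [0, 0, 0]}
  ]
}}

```text
t: 74.6
ee_pos: [408.3, -422.7, 345.0]
orientation: [-0.361, -3.121, -0.0]
ft_force: [0.1, -0.7, -2.2]
width: 11.3
```

Run:
```python
from h import *
o=ctrl.get_obs(); print({k:np.round(o[k],3) for k in("t","qpos","ee_pos","orientation","ft_force","width")})
e=ray("w15",320,192,84);print("end",e, "s",115-np.hypot(*(e[:2]-[408.2,-423.5])))
```

```text
{'t': np.float64(74.6), 'qpos': array([-0.823,  0.443,  1.758, -0.   ,  0.941, -2.163]), 'ee_pos': array([ 408.298, -422.718,  344.972]), 'orientation': array([-0.361, -3.121, -0.   ]), 'ft_force': array([ 0.138, -0.708, -2.185]), 'width': np.float64(11.34)}
end [ 362.71790373 -413.7669909    84.        ] s 68.48814616057929
```

Emit:
{"op": "send_rows", "data": {
  "commands": [
    {"translation": [0.023, 0.086, 0.02], "twist": [0, 0, -0.085]},
    {"translation": [0.047, 0.173, 0.04], "twist": [0, 0, -0.171]},
    {"translation": [0.07, 0.259, 0.06], "twist": [0, 0, -0.256]},
    {"translation": [0.093, 0.346, 0.08], "twist": [0, 0, -0.341]},
    {"translation": [0.117, 0.432, 0.1], "twist": [0, 0, -0.427]},
    {"translation": [0.14, 0.518, 0.12], "twist": [0, 0, -0.512]},
    {"translation": [0.163, 0.605, 0.14], "twist": [0, 0, -0.597]},
    {"translation": [0.187, 0.691, 0.16], "twist": [0, 0, -0.682]},
    {"translation": [0.21, 0.778, 0.18], "twist": [0, 0, -0.768]},
    {"translation": [0.2335, 0.864, 0.2], "twist": [0, 0, -0.853]}
  ]
}}

```text
t: 75.6
ee_pos: [431.8, -336.0, 364.7]
orientation: [-1.016, -2.973, -0.0]
ft_force: [-0.4, -0.6, -2.0]
width: 12.0
```

Emit:
{"op": "send_rows", "data": {
  "commands": [
    {"translation": [0.023, 0.086, 0], "twist": [0, 0, -0.085]},
    {"translation": [0.047, 0.173, 0], "twist": [0, 0, -0.171]},
    {"translation": [0.07, 0.259, 0], "twist": [0, 0, -0.256]},
    {"translation": [0.093, 0.346, 0], "twist": [0, 0, -0.341]},
    {"translation": [0.117, 0.432, 0], "twist": [0, 0, -0.427]},
    {"translation": [0.14, 0.518, 0], "twist": [0, 0, -0.512]},
    {"translation": [0.163, 0.605, 0], "twist": [0, 0, -0.597]},
    {"translation": [0.187, 0.691, 0], "twist": [0, 0, -0.682]},
    {"translation": [0.21, 0.778, 0], "twist": [0, 0, -0.768]},
    {"translation": [0.2335, 0.864, 0], "twist": [0, 0, -0.853]}
  ]
}}

```text
t: 76.6
ee_pos: [455.1, -249.6, 364.6]
orientation: [1.622, 2.69, 0.0]
ft_force: [-0.4, -1.4, -1.6]
width: 11.6
```

Emit:
{"op": "send_rows", "data": {
  "commands": [
    {"translation": [0.023, 0.086, 0], "twist": [0, 0, -0.085]},
    {"translation": [0.047, 0.173, 0], "twist": [0, 0, -0.171]},
    {"translation": [0.07, 0.259, 0], "twist": [0, 0, -0.256]},
    {"translation": [0.093, 0.346, 0], "twist": [0, 0, -0.341]},
    {"translation": [0.117, 0.432, 0], "twist": [0, 0, -0.427]},
    {"translation": [0.14, 0.518, 0], "twist": [0, 0, -0.512]},
    {"translation": [0.163, 0.605, 0], "twist": [0, 0, -0.597]},
    {"translation": [0.187, 0.691, 0], "twist": [0, 0, -0.682]},
    {"translation": [0.21, 0.778, 0], "twist": [0, 0, -0.768]},
    {"translation": [0.2335, 0.864, 0], "twist": [0, 0, -0.853]}
  ]
}}

```text
t: 77.6
ee_pos: [478.5, -163.2, 364.7]
orientation: [2.155, 2.286, 0.0]
ft_force: [0.2, 0.2, -2.0]
width: 12.1
```

Emit:
{"op": "send_rows", "data": {
  "commands": [
    {"translation": [0.023, 0.086, 0], "twist": [0, 0, -0.085]},
    {"translation": [0.047, 0.173, 0], "twist": [0, 0, -0.171]},
    {"translation": [0.07, 0.259, 0], "twist": [0, 0, -0.256]},
    {"translation": [0.093, 0.346, 0], "twist": [0, 0, -0.341]},
    {"translation": [0.117, 0.432, 0], "twist": [0, 0, -0.427]},
    {"translation": [0.14, 0.518, 0], "twist": [0, 0, -0.512]},
    {"translation": [0.163, 0.605, 0], "twist": [0, 0, -0.597]},
    {"translation": [0.187, 0.691, 0], "twist": [0, 0, -0.682]},
    {"translation": [0.21, 0.778, 0], "twist": [0, 0, -0.768]},
    {"translation": [0.2335, 0.864, 0], "twist": [0, 0, -0.853]}
  ]
}}

```text
t: 78.6
ee_pos: [501.9, -76.8, 364.7]
orientation: [2.59, 1.778, 0.001]
ft_force: [0.2, -0.8, -1.4]
width: 11.9
```

Emit:
{"op": "send_rows", "data": {
  "commands": [
    {"translation": [0.023, 0.086, 0], "twist": [0, 0, -0.085]},
    {"translation": [0.047, 0.173, 0], "twist": [0, 0, -0.171]},
    {"translation": [0.07, 0.259, 0], "twist": [0, 0, -0.256]},
    {"translation": [0.093, 0.346, 0], "twist": [0, 0, -0.341]},
    {"translation": [0.117, 0.432, 0], "twist": [0, 0, -0.427]},
    {"translation": [0.14, 0.518, 0], "twist": [0, 0, -0.512]},
    {"translation": [0.163, 0.605, 0], "twist": [0, 0, -0.597]},
    {"translation": [0.187, 0.691, 0], "twist": [0, 0, -0.682]},
    {"translation": [0.21, 0.778, 0], "twist": [0, 0, -0.768]},
    {"translation": [0.2335, 0.864, 0], "twist": [0, 0, -0.853]}
  ]
}}

```text
t: 79.6
ee_pos: [525.2, 9.6, 364.7]
orientation: [2.907, 1.19, 0.001]
ft_force: [0.2, 0.7, -2.0]
width: 11.8
```

Emit:
{"op": "send_rows", "data": {
  "commands": [
    {"translation": [0.023, 0.086, 0], "twist": [0, 0, -0.085]},
    {"translation": [0.047, 0.173, 0], "twist": [0, 0, -0.171]},
    {"translation": [0.07, 0.259, 0], "twist": [0, 0, -0.256]},
    {"translation": [0.093, 0.346, 0], "twist": [0, 0, -0.341]},
    {"translation": [0.117, 0.432, 0], "twist": [0, 0, -0.427]},
    {"translation": [0.14, 0.518, 0], "twist": [0, 0, -0.512]},
    {"translation": [0.163, 0.605, 0], "twist": [0, 0, -0.597]},
    {"translation": [0.187, 0.691, 0], "twist": [0, 0, -0.682]},
    {"translation": [0.21, 0.778, 0], "twist": [0, 0, -0.768]},
    {"translation": [0.2335, 0.864, 0], "twist": [0, 0, -0.853]}
  ]
}}

```text
t: 80.6
ee_pos: [548.6, 96.0, 364.7]
orientation: [-3.093, -0.548, -0.001]
ft_force: [0.1, 0.2, -2.1]
width: 11.7
```

Run:
```python
from h import *
o=ctrl.get_obs(); print({k:np.round(o[k],3) for k in("t","qpos","ee_pos","orientation","ft_force","width")})
v=o["orientation"]; y=2*np.arctan2(v[1],v[0]); print("yaw",y, "cup",o["ee_pos"][:2]-68.3*np.array([np.cos(y),np.sin(y)]))
snap("scene","s16");snap("side","d16")
x=cv2.imread("pics/s16_full.png");b=cv2.imread("pics/d16_full.png"); x15=cv2.imread("pics/s15_full.png")
r=lambda i,x0,y0,x1,y1,W,H:cv2.resize(i[y0:y1,x0:x1],(W,H),interpolation=cv2.INTER_CUBIC)
o=np.zeros((600,800,3),np.uint8)
o[:300,:400]=r(x15,280,190,380,265,400,300); o[:300,400:]=r(x,270,170,390,260,400,300)
o[300:,:400]=r(b,260,170,380,260,400,300); o[300:,400:]=r(cv2.imread("pics/d15_full.png"),260,195,360,270,400,300)
cv2.imwrite("pics/c16.png",o)
```

```text
{'t': np.float64(80.6), 'qpos': array([0.152, 0.375, 1.813, 0.   , 0.952, 1.372]), 'ee_pos': array([548.6 ,  96.04, 364.68]), 'orientation': array([-3.093e+00, -5.480e-01, -1.000e-03]), 'ft_force': array([ 0.112,  0.242, -2.079]), 'width': np.float64(11.719)}
yaw -5.93271670669024 cup [484.45230873  72.59044438]
```

View pics/c16.png

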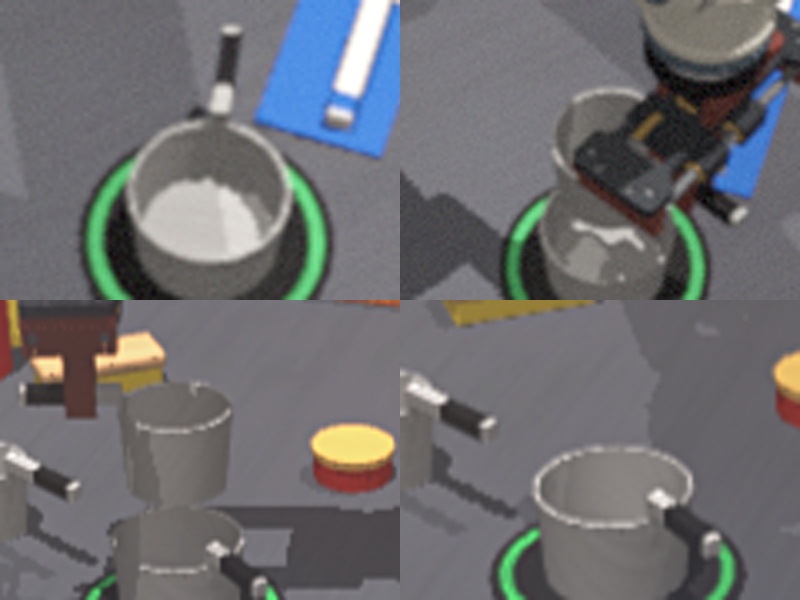

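Run:
```python
from h import *
S=("s15",311.75,352.75,219.5);D=("d15",293.75,333,231.75)
for o in([S],[D],[S,D]): print("XL",fitcup(o,52,70,[484,72]))
S=("s16",315.9,None,196.4);D=("d16",296,329.6,194.9)
for o in([S],[D],[S,D]): print("L",fitcup(o,43,186.3,[484,72]))
print("XLend",ray("s15",280+231/4,190+30/4,88))
```

```text
XL (array([486. ,  74.4]), array([ 0.1, -0.1,  0. ]))
XL (array([481.6,  77.5]), array([-0.5,  0.5, -0.1]))
XL (array([483.5,  75.2]), array([-0.1, -0.3, -0.8, -0.8,  0. , -0.6]))
L (array([486.2,  76.6]), array([-0., -0.]))
L (array([477.6,  83.1]), array([-0.6,  0.6, -0.1]))
L (array([481.6,  77.2]), array([-0.7, -1.5, -1.3, -0.1, -1.2]))
XLend [398.48622818 141.10332981  88.        ]
```

XL is at about (484,75) and L above it at about (482,77), concentric within measurement error. Lowering L in.

Emit:
{"op": "send_rows", "data": {
  "commands": [
    {"translation": [0, 0, -0.1], "twist": [0, 0, 0]},
    {"translation": [0, 0, -0.2], "twist": [0, 0, 0]},
    {"translation": [0, 0, -0.3], "twist": [0, 0, 0]},
    {"translation": [0, 0, -0.4], "twist": [0, 0, 0]},
    {"translation": [0, 0, -0.5], "twist": [0, 0, 0]},
    {"translation": [0, 0, -0.6], "twist": [0, 0, 0]},
    {"translation": [0, 0, -0.7], "twist": [0, 0, 0]},
    {"translation": [0, 0, -0.8], "twist": [0, 0, 0]},
    {"translation": [0, 0, -0.9], "twist": [0, 0, 0]},
    {"translation": [0, 0, -1.0], "twist": [0, 0, 0]}
  ]
}}

```text
t: 81.7
ee_pos: [548.5, 95.7, 263.4]
orientation: [-3.093, -0.551, -0.0]
ft_force: [-0.8, -0.7, -2.4]
width: 11.7
```

Emit:
{"op": "send_rows", "data": {
  "commands": [
    {"translation": [0, 0, -0.015], "twist": [0, 0, 0]},
    {"translation": [0, 0, -0.03], "twist": [0, 0, 0]},
    {"translation": [0, 0, -0.045], "twist": [0, 0, 0]},
    {"translation": [0, 0, -0.06], "twist": [0, 0, 0]},
    {"translation": [0, 0, -0.07], "twist": [0, 0, 0]},
    {"translation": [0, 0, -0.08], "twist": [0, 0, 0]},
    {"translation": [0, 0, -0.09], "twist": [0, 0, 0]},
    {"translation": [0, 0, -0.1], "twist": [0, 0, 0]},
    {"translation": [0, 0, -0.105], "twist": [0, 0, 0]},
    {"translation": [0, 0, -0.105], "twist": [0, 0, 0]}
  ]
}}

```text
t: 82.7
ee_pos: [548.5, 95.7, 253.7]
orientation: [3.093, 0.551, -0.0]
ft_force: [-0.9, 0.2, -1.5]
width: 11.8
```

Emit:
{"op": "send_rows", "data": {
  "commands": [
    {"translation": [0, 0, -0.003], "twist": [0, 0, 0]},
    {"translation": [0, 0, -0.006], "twist": [0, 0, 0]},
    {"translation": [0, 0, -0.009], "twist": [0, 0, 0]},
    {"translation": [0, 0, -0.01], "twist": [0, 0, 0]},
    {"translation": [0, 0, -0.01], "twist": [0, 0, 0]},
    {"translation": [0, 0, -0.01], "twist": [0, 0, 0]},
    {"translation": [0, 0, -0.01], "twist": [0, 0, 0]},
    {"translation": [0, 0, -0.01], "twist": [0, 0, 0]},
    {"translation": [0, 0, -0.01], "twist": [0, 0, 0]},
    {"translation": [0, 0, -0.01], "twist": [0, 0, 0]}
  ]
}}

```text
t: 83.7
ee_pos: [548.7, 95.7, 253.3]
orientation: [-3.093, -0.55, -0.002]
ft_force: [-0.3, 0.2, 5.1]
width: 11.8
```

Emit:
{"op": "send_rows", "data": {
  "commands": [
    {"translation": [0, 0, 0], "twist": [0, 0, 0]},
    {"translation": [0, 0, 0], "twist": [0, 0, 0]},
    {"translation": [0, 0, 0], "twist": [0, 0, 0]},
    {"translation": [0, 0, 0], "twist": [0, 0, 0]},
    {"translation": [0, 0, 0], "twist": [0, 0, 0]},
    {"translation": [0, 0, 0], "twist": [0, 0, 0]},
    {"translation": [0, 0, 0], "twist": [0, 0, 0]},
    {"translation": [0, 0, 0], "twist": [0, 0, 0]},
    {"translation": [0, 0, 0], "twist": [0, 0, 0]},
    {"translation": [0, 0, 0], "twist": [0, 0, 0]}
  ],
  "grip": 0.1
}}

```text
t: 84.7
ee_pos: [548.4, 95.7, 252.7]
orientation: [3.093, 0.551, -0.0]
ft_force: [0.3, 0.4, 0.3]
width: 39.4
```

Emit:
{"op": "send_rows", "data": {
  "commands": [
    {"translation": [0, 0, 0.1], "twist": [0, 0, 0]},
    {"translation": [0, 0, 0.2], "twist": [0, 0, 0]},
    {"translation": [0, 0, 0.3], "twist": [0, 0, 0]},
    {"translation": [0, 0, 0.4], "twist": [0, 0, 0]},
    {"translation": [0, 0, 0.5], "twist": [0, 0, 0]},
    {"translation": [0, 0, 0.6], "twist": [0, 0, 0]},
    {"translation": [0, 0, 0.7], "twist": [0, 0, 0]},
    {"translation": [0, 0, 0.8], "twist": [0, 0, 0]},
    {"translation": [0, 0, 0.9], "twist": [0, 0, 0]},
    {"translation": [0, 0, 1.0], "twist": [0, 0, 0]}
  ]
}}

```text
t: 85.7
ee_pos: [548.4, 95.6, 353.5]
orientation: [-3.093, -0.55, -0.0]
ft_force: [0.5, 0.9, -0.5]
width: 39.4
```

L is seated (bottom about 9 mm, with 5 N contact). Now M.

Emit:
{"op": "send_rows", "data": {
  "commands": [
    {"translation": [0.042, -0.038, 0], "twist": [0, 0, -0.079]},
    {"translation": [0.084, -0.076, 0], "twist": [0, 0, -0.158]},
    {"translation": [0.125, -0.114, 0], "twist": [0, 0, -0.237]},
    {"translation": [0.167, -0.152, 0], "twist": [0, 0, -0.316]},
    {"translation": [0.209, -0.19, 0], "twist": [0, 0, -0.395]},
    {"translation": [0.251, -0.229, 0], "twist": [0, 0, -0.474]},
    {"translation": [0.293, -0.267, 0], "twist": [0, 0, -0.553]},
    {"translation": [0.334, -0.305, 0], "twist": [0, 0, -0.632]},
    {"translation": [0.376, -0.343, 0], "twist": [0, 0, -0.711]},
    {"translation": [0.418, -0.381, 0], "twist": [0, 0, -0.79]}
  ],
  "grip": -0.2
}}

```text
t: 86.7
ee_pos: [590.4, 57.4, 353.0]
orientation: [3.141, -0.07, -0.0]
ft_force: [-0.2, -0.4, 0.0]
width: 52.7
```

Emit:
{"op": "send_rows", "data": {
  "commands": [
    {"translation": [0.042, -0.038, 0], "twist": [0, 0, -0.079]},
    {"translation": [0.084, -0.076, 0], "twist": [0, 0, -0.158]},
    {"translation": [0.125, -0.114, 0], "twist": [0, 0, -0.237]},
    {"translation": [0.167, -0.152, 0], "twist": [0, 0, -0.316]},
    {"translation": [0.209, -0.19, 0], "twist": [0, 0, -0.395]},
    {"translation": [0.251, -0.229, 0], "twist": [0, 0, -0.474]},
    {"translation": [0.293, -0.267, 0], "twist": [0, 0, -0.553]},
    {"translation": [0.334, -0.305, 0], "twist": [0, 0, -0.632]},
    {"translation": [0.376, -0.343, 0], "twist": [0, 0, -0.711]},
    {"translation": [0.418, -0.381, 0], "twist": [0, 0, -0.79]}
  ]
}}

```text
t: 87.7
ee_pos: [632.2, 19.3, 353.0]
orientation: [3.066, -0.685, -0.0]
ft_force: [-0.4, -0.2, -0.9]
width: 53.0
```

Run:
```python
from h import *
o=ctrl.get_obs(); print({k:np.round(o[k],3) for k in("t","qpos","ee_pos","orientation","width")})
v=o["orientation"]; y=2*np.arctan2(v[1],v[0]); print("yaw",y%(2*np.pi),(y+np.pi)%(2*np.pi))
snap("wrist","w17"); g=cv2.cvtColor(cv2.imread("pics/w17_full.png"),cv2.COLOR_BGR2GRAY)
print("pred rim ctr",proj("w17",(688,-7,66)))
t=np.linspace(0,2*np.pi,90);q=np.array([proj("w17",(688+34*np.cos(a),-7+34*np.sin(a),66)) for a in t]);print("pred ext",q.min(0),q.max(0))
for y in range(120,300,15): print(y,g[y,230:420:5].tolist())
```

```text
{'t': np.float64(87.7), 'qpos': array([0.012, 0.493, 1.65 , 0.   , 0.999, 2.022]), 'ee_pos': array([632.194,  19.258, 353.01 ]), 'orientation': array([ 3.066, -0.685, -0.   ]), 'width': np.float64(53.045)}
yaw 5.843793034684881 2.7022003810950883
pred rim ctr [320.25638697 166.26151301]
pred ext [275.36532244 118.63790326] [365.16892126 210.98686361]
120 [62, 63, 66, 67, 104, 114, 116, 115, 126, 132, 124, 118, 117, 118, 122, 119, 105, 218, 219, 219, 210, 127, 135, 131, 135, 134, 135, 131, 134, 134, 134, 130, 128, 129, 131, 127, 128, 127]
135 [66, 63, 66, 116, 115, 116, 112, 116, 120, 118, 119, 118, 239, 99, 110, 100, 105, 107, 104, 109, 119, 124, 126, 126, 148, 176, 92, 103, 134, 130, 133, 130, 128, 128, 127, 129, 128, 128]
150 [64, 87, 118, 116, 115, 118, 117, 119, 120, 118, 160, 93, 98, 99, 129, 120, 218, 218, 217, 217, 215, 215, 215, 216, 132, 134, 195, 79, 89, 130, 132, 130, 130, 132, 132, 128, 129, 131]
165 [112, 113, 118, 116, 116, 114, 118, 118, 114, 120, 219, 98, 101, 128, 126, 169, 219, 218, 218, 217, 217, 216, 215, 213, 170, 135, 133, 214, 90, 105, 132, 132, 129, 131, 128, 
[... 756 characters left out ...]
 117, 116, 115, 117, 116, 120, 116, 114, 117, 118, 117, 69, 75, 107, 114, 117, 95, 82, 82, 82, 84, 82, 81, 80, 81, 82, 80, 80, 81, 80, 83, 81, 80, 81]
255 [113, 113, 117, 116, 113, 115, 116, 115, 116, 116, 116, 117, 115, 116, 115, 114, 116, 108, 113, 116, 130, 79, 82, 82, 125, 128, 130, 130, 131, 130, 130, 127, 70, 79, 79, 77, 78, 78]
270 [112, 113, 114, 113, 114, 113, 114, 113, 114, 116, 114, 116, 116, 113, 115, 113, 113, 43, 57, 58, 73, 94, 85, 82, 133, 128, 130, 127, 128, 129, 128, 131, 127, 128, 97, 77, 78, 77]
285 [111, 112, 113, 52, 57, 60, 59, 45, 115, 111, 115, 114, 114, 116, 115, 117, 112, 62, 71, 85, 69, 130, 130, 132, 130, 126, 130, 129, 125, 39, 49, 60, 59, 58, 131, 126, 130, 79]
```

Emit:
{"op": "send_rows", "data": {
  "commands": [
    {"translation": [0, 0, -0.1], "twist": [0, 0, 0]},
    {"translation": [0, 0, -0.2], "twist": [0, 0, 0]},
    {"translation": [0, 0, -0.3], "twist": [0, 0, 0]},
    {"translation": [0, 0, -0.4], "twist": [0, 0, 0]},
    {"translation": [0, 0, -0.5], "twist": [0, 0, 0]},
    {"translation": [0, 0, -0.6], "twist": [0, 0, 0]},
    {"translation": [0, 0, -0.7], "twist": [0, 0, 0]},
    {"translation": [0, 0, -0.8], "twist": [0, 0, 0]},
    {"translation": [0, 0, -0.9], "twist": [0, 0, 0]},
    {"translation": [0, 0, -1.0], "twist": [0, 0, 0]}
  ]
}}

```text
t: 88.75
ee_pos: [632.1, 19.4, 251.8]
orientation: [-3.067, 0.682, -0.0]
ft_force: [0.2, 0.1, 0.1]
width: 52.6
```

Emit:
{"op": "send_rows", "data": {
  "commands": [
    {"translation": [0, 0, -0.03], "twist": [0, 0, 0]},
    {"translation": [0, 0, -0.05], "twist": [0, 0, 0]},
    {"translation": [0, 0, -0.07], "twist": [0, 0, 0]},
    {"translation": [0, 0, -0.07], "twist": [0, 0, 0]},
    {"translation": [0, 0, -0.07], "twist": [0, 0, 0]},
    {"translation": [0, 0, -0.07], "twist": [0, 0, 0]},
    {"translation": [0, 0, -0.07], "twist": [0, 0, 0]},
    {"translation": [0, 0, -0.07], "twist": [0, 0, 0]},
    {"translation": [0, 0, -0.07], "twist": [0, 0, 0]},
    {"translation": [0, 0, -0.07], "twist": [0, 0, 0]}
  ]
}}

```text
t: 89.75
ee_pos: [632.1, 19.4, 245.7]
orientation: [-3.067, 0.682, -0.0]
ft_force: [-0.1, 0.4, 0.2]
width: 52.3
```

Emit:
{"op": "send_rows", "data": {
  "commands": [
    {"translation": [0, 0, 0], "twist": [0, 0, 0]},
    {"translation": [0, 0, 0], "twist": [0, 0, 0]},
    {"translation": [0, 0, 0], "twist": [0, 0, 0]},
    {"translation": [0, 0, 0], "twist": [0, 0, 0]},
    {"translation": [0, 0, 0], "twist": [0, 0, 0]},
    {"translation": [0, 0, 0], "twist": [0, 0, 0]},
    {"translation": [0, 0, 0], "twist": [0, 0, 0]},
    {"translation": [0, 0, 0], "twist": [0, 0, 0]},
    {"translation": [0, 0, 0], "twist": [0, 0, 0]},
    {"translation": [0, 0, 0], "twist": [0, 0, 0]}
  ],
  "grip": 1
}}

```text
t: 90.75
ee_pos: [632.0, 19.4, 245.7]
orientation: [-3.067, 0.682, 0.0]
ft_force: [-0.6, 0.1, 0.4]
width: 11.7
```

Emit:
{"op": "send_rows", "data": {
  "commands": [
    {"translation": [0, 0, 0.1], "twist": [0, 0, 0]},
    {"translation": [0, 0, 0.2], "twist": [0, 0, 0]},
    {"translation": [0, 0, 0.3], "twist": [0, 0, 0]},
    {"translation": [0, 0, 0.4], "twist": [0, 0, 0]},
    {"translation": [0, 0, 0.5], "twist": [0, 0, 0]},
    {"translation": [0, 0, 0.6], "twist": [0, 0, 0]},
    {"translation": [0, 0, 0.7], "twist": [0, 0, 0]},
    {"translation": [0, 0, 0.8], "twist": [0, 0, 0]},
    {"translation": [0, 0, 0.9], "twist": [0, 0, 0]},
    {"translation": [0, 0, 1.0], "twist": [0, 0, 0]}
  ]
}}

```text
t: 91.75
ee_pos: [632.0, 19.4, 346.5]
orientation: [-3.067, 0.682, 0.0]
ft_force: [0.1, -0.6, -1.0]
width: 11.9
```

Run:
```python
from h import *
o=ctrl.get_obs(); print({k:np.round(o[k],3) for k in("t","ee_pos","orientation","ft_force","width")})
snap("wrist","w18"); g=cv2.cvtColor(cv2.imread("pics/w18_full.png"),cv2.COLOR_BGR2GRAY)
p=o["ee_pos"]; v=o["orientation"]; y=2*np.arctan2(v[1],v[0])+np.pi; d=np.array([np.cos(y),np.sin(y)])
t=np.linspace(0,2*np.pi,90)
for s in(58,62,66):
    c=p[:2]-s*d; z=p[2]-246+66; q=np.array([proj("w18",(*(c+34*np.array([np.cos(a),np.sin(a)])),z)) for a in t]); print(s,q.min(0).round(),q.max(0).round())
print("col",g[20:260:4,322].tolist())
for r in(100,120,140): print(r,g[r,230:420:4].tolist())
```

```text
{'t': np.float64(91.75), 'ee_pos': array([632.   ,  19.448, 346.482]), 'orientation': array([-3.067,  0.682,  0.   ]), 'ft_force': array([ 0.119, -0.612, -1.012]), 'width': np.float64(11.872)}
58 [245.  97.] [394. 249.]
62 [245.  87.] [395. 241.]
66 [245.  77.] [395. 233.]
col [123, 123, 124, 125, 123, 128, 125, 129, 127, 126, 130, 127, 130, 128, 131, 129, 130, 119, 225, 139, 124, 124, 125, 124, 128, 127, 220, 236, 230, 230, 231, 234, 236, 232, 233, 232, 225, 212, 212, 215, 236, 233, 236, 212, 215, 214, 202, 125, 107, 107, 107, 104, 102, 100, 100, 98, 114, 113, 114, 114]
100 [61, 62, 61, 66, 67, 108, 111, 113, 112, 115, 115, 116, 119, 130, 205, 205, 231, 162, 102, 118, 120, 112, 122, 124, 126, 127, 124, 124, 120, 202, 236, 230, 220, 127, 130, 128, 131, 129, 128, 127, 129, 129, 129, 125, 128, 129, 125, 129]
120 [64, 63, 67, 67, 64, 111, 113, 114, 178, 207, 114, 98, 100, 99, 101, 100, 113, 113, 117, 116, 119, 124, 125, 127, 127, 129, 130, 133, 134, 131, 133, 131, 133, 131, 131, 132, 232, 224, 74, 125, 129, 130, 130, 128, 127, 128, 127, 124]
140 [65, 66, 103, 113, 112, 107, 209, 138, 97, 99, 99, 101, 100, 102, 104, 127, 158, 155, 230, 232, 232, 232, 232, 231, 231, 230, 230, 230, 230, 205, 208, 185, 134, 136, 132, 133, 134, 132, 133, 236, 225, 91, 91, 135, 127, 129, 129, 129]
```

Emit:
{"op": "send_rows", "data": {
  "commands": [
    {"translation": [-0.04, 0, 0.05], "twist": [0, 0, 0.092]},
    {"translation": [-0.08, 0, 0.1], "twist": [0, 0, 0.183]},
    {"translation": [-0.12, 0, 0.15], "twist": [0, 0, 0.275]},
    {"translation": [-0.16, -0.01, 0.2], "twist": [0, 0, 0.366]},
    {"translation": [-0.2, -0.01, 0.2], "twist": [0, 0, 0.458]},
    {"translation": [-0.24, -0.01, 0.2], "twist": [0, 0, 0.549]},
    {"translation": [-0.28, -0.01, 0.2], "twist": [0, 0, 0.641]},
    {"translation": [-0.32, -0.01, 0.2], "twist": [0, 0, 0.732]},
    {"translation": [-0.36, -0.015, 0.2], "twist": [0, 0, 0.824]},
    {"translation": [-0.397, -0.015, 0.2], "twist": [0, 0, 0.915]}
  ]
}}

```text
t: 92.8
ee_pos: [592.1, 17.9, 365.7]
orientation: [3.141, 0.034, -0.0]
ft_force: [1.3, -0.8, -0.6]
width: 11.6
```

Emit:
{"op": "send_rows", "data": {
  "commands": [
    {"translation": [-0.04, 0, 0], "twist": [0, 0, 0.092]},
    {"translation": [-0.08, 0, 0], "twist": [0, 0, 0.183]},
    {"translation": [-0.12, 0, 0], "twist": [0, 0, 0.275]},
    {"translation": [-0.16, -0.01, 0], "twist": [0, 0, 0.366]},
    {"translation": [-0.2, -0.01, 0], "twist": [0, 0, 0.458]},
    {"translation": [-0.24, -0.01, 0], "twist": [0, 0, 0.549]},
    {"translation": [-0.28, -0.01, 0], "twist": [0, 0, 0.641]},
    {"translation": [-0.32, -0.01, 0], "twist": [0, 0, 0.732]},
    {"translation": [-0.36, -0.015, 0], "twist": [0, 0, 0.824]},
    {"translation": [-0.397, -0.015, 0], "twist": [0, 0, 0.915]}
  ]
}}

```text
t: 93.8
ee_pos: [552.4, 16.4, 365.7]
orientation: [3.052, 0.746, -0.0]
ft_force: [-0.2, 0.9, -1.7]
width: 12.0
```

Emit:
{"op": "send_rows", "data": {
  "commands": [
    {"translation": [-0.04, 0, 0], "twist": [0, 0, 0.092]},
    {"translation": [-0.08, 0, 0], "twist": [0, 0, 0.183]},
    {"translation": [-0.12, 0, 0], "twist": [0, 0, 0.275]},
    {"translation": [-0.16, -0.01, 0], "twist": [0, 0, 0.366]},
    {"translation": [-0.2, -0.01, 0], "twist": [0, 0, 0.458]},
    {"translation": [-0.24, -0.01, 0], "twist": [0, 0, 0.549]},
    {"translation": [-0.28, -0.01, 0], "twist": [0, 0, 0.641]},
    {"translation": [-0.32, -0.01, 0], "twist": [0, 0, 0.732]},
    {"translation": [-0.36, -0.015, 0], "twist": [0, 0, 0.824]},
    {"translation": [-0.397, -0.015, 0], "twist": [0, 0, 0.915]}
  ]
}}

```text
t: 94.8
ee_pos: [512.8, 14.9, 365.8]
orientation: [2.803, 1.418, -0.0]
ft_force: [-0.8, -0.4, -1.0]
width: 11.7
```

Emit:
{"op": "send_rows", "data": {
  "commands": [
    {"translation": [-0.04, 0, 0], "twist": [0, 0, 0.092]},
    {"translation": [-0.08, 0, 0], "twist": [0, 0, 0.183]},
    {"translation": [-0.12, 0, 0], "twist": [0, 0, 0.275]},
    {"translation": [-0.16, -0.01, 0], "twist": [0, 0, 0.366]},
    {"translation": [-0.2, -0.01, 0], "twist": [0, 0, 0.458]},
    {"translation": [-0.24, -0.01, 0], "twist": [0, 0, 0.549]},
    {"translation": [-0.28, -0.01, 0], "twist": [0, 0, 0.641]},
    {"translation": [-0.32, -0.01, 0], "twist": [0, 0, 0.732]},
    {"translation": [-0.36, -0.015, 0], "twist": [0, 0, 0.824]},
    {"translation": [-0.397, -0.015, 0], "twist": [0, 0, 0.915]}
  ]
}}

```text
t: 95.8
ee_pos: [473.1, 13.4, 365.8]
orientation: [2.408, 2.017, 0.0]
ft_force: [0.3, 0.3, -2.6]
width: 11.5
```

Run:
```python
from h import *
o=ctrl.get_obs(); print({k:np.round(o[k],3) for k in("t","qpos","ee_pos","orientation","ft_force","width")})
v=o["orientation"]; y=2*np.arctan2(v[1],v[0])+np.pi; print("yaw",y%6.2832,"cup",o["ee_pos"][:2]-61*np.array([np.cos(y),np.sin(y)]))
snap("scene","s19"); snap("side","d19"); snap("wrist","w19")
# check nest unmoved vs earlier: ring extents
h=cv2.cvtColor(cv2.imread("pics/s19_full.png"),cv2.COLOR_BGR2HSV);m=cv2.inRange(h,(45,110,70),(80,255,255))[205:290,285:385]
h2=cv2.cvtColor(cv2.imread("pics/s15_full.png"),cv2.COLOR_BGR2HSV);m2=cv2.inRange(h2,(45,110,70),(80,255,255))[205:290,285:385]
print("ring s19",m.astype(bool).sum(),"s15",m2.astype(bool).sum(),"both",(m&m2).astype(bool).sum())
# side view: template-match the visible XL lower body between d15 and d19
a=cv2.imread("pics/d15_full.png")[235:262,288:338]; b=cv2.imread("pics/d19_full.png")[215:282,268:358]
r=cv2.matchTemplate(b,a,cv2.TM_CCOEFF_NORMED);print(cv2.minMaxLoc(r))
```

```text
{'t': np.float64(95.8), 'qpos': array([ 0.003,  0.257,  1.989, -0.   ,  0.895,  0.18 ]), 'ee_pos': array([473.053,  13.384, 365.817]), 'orientation': array([2.408, 2.017, 0.   ]), 'ft_force': array([ 0.278,  0.314, -2.622]), 'width': np.float64(11.473)}
yaw 4.535855390812612 cup [483.76599312  73.43619737]
ring s19 465 s15 481 both 430
(-0.26363304257392883, 0.8020837903022766, (40, 22), (20, 20))
```

XL hasn't moved since L was inserted (template shift is zero). Lowering M.

Emit:
{"op": "send_rows", "data": {
  "commands": [
    {"translation": [0, 0, -0.1], "twist": [0, 0, 0]},
    {"translation": [0, 0, -0.2], "twist": [0, 0, 0]},
    {"translation": [0, 0, -0.3], "twist": [0, 0, 0]},
    {"translation": [0, 0, -0.4], "twist": [0, 0, 0]},
    {"translation": [0, 0, -0.5], "twist": [0, 0, 0]},
    {"translation": [0, 0, -0.6], "twist": [0, 0, 0]},
    {"translation": [0, 0, -0.7], "twist": [0, 0, 0]},
    {"translation": [0, 0, -0.8], "twist": [0, 0, 0]},
    {"translation": [0, 0, -0.88], "twist": [0, 0, 0]},
    {"translation": [0, 0, -0.95], "twist": [0, 0, 0]}
  ]
}}

```text
t: 96.95
ee_pos: [473.2, 13.4, 269.9]
orientation: [-2.41, -2.014, 0.0]
ft_force: [-0.5, -0.8, -0.7]
width: 11.6
```

Emit:
{"op": "send_rows", "data": {
  "commands": [
    {"translation": [0, 0, -0.015], "twist": [0, 0, 0]},
    {"translation": [0, 0, -0.03], "twist": [0, 0, 0]},
    {"translation": [0, 0, -0.045], "twist": [0, 0, 0]},
    {"translation": [0, 0, -0.06], "twist": [0, 0, 0]},
    {"translation": [0, 0, -0.075], "twist": [0, 0, 0]},
    {"translation": [0, 0, -0.09], "twist": [0, 0, 0]},
    {"translation": [0, 0, -0.1], "twist": [0, 0, 0]},
    {"translation": [0, 0, -0.11], "twist": [0, 0, 0]},
    {"translation": [0, 0, -0.11], "twist": [0, 0, 0]},
    {"translation": [0, 0, -0.11], "twist": [0, 0, 0]}
  ]
}}

```text
t: 97.95
ee_pos: [473.2, 13.5, 259.7]
orientation: [-2.411, -2.015, -0.0]
ft_force: [-0.0, -1.1, -0.7]
width: 12.1
```

Emit:
{"op": "send_rows", "data": {
  "commands": [
    {"translation": [0, 0, -0.003], "twist": [0, 0, 0]},
    {"translation": [0, 0, -0.006], "twist": [0, 0, 0]},
    {"translation": [0, 0, -0.009], "twist": [0, 0, 0]},
    {"translation": [0, 0, -0.012], "twist": [0, 0, 0]},
    {"translation": [0, 0, -0.012], "twist": [0, 0, 0]},
    {"translation": [0, 0, -0.012], "twist": [0, 0, 0]},
    {"translation": [0, 0, -0.012], "twist": [0, 0, 0]},
    {"translation": [0, 0, -0.012], "twist": [0, 0, 0]},
    {"translation": [0, 0, -0.012], "twist": [0, 0, 0]},
    {"translation": [0, 0, -0.012], "twist": [0, 0, 0]}
  ]
}}

```text
t: 98.95
ee_pos: [473.3, 13.1, 259.4]
orientation: [2.41, 2.014, 0.0]
ft_force: [-4.0, -3.1, 12.7]
width: 11.6
```

Emit:
{"op": "send_rows", "data": {
  "commands": [
    {"translation": [0, 0, 0], "twist": [0, 0, 0]},
    {"translation": [0, 0, 0], "twist": [0, 0, 0]},
    {"translation": [0, 0, 0], "twist": [0, 0, 0]},
    {"translation": [0, 0, 0], "twist": [0, 0, 0]},
    {"translation": [0, 0, 0], "twist": [0, 0, 0]},
    {"translation": [0, 0, 0], "twist": [0, 0, 0]},
    {"translation": [0, 0, 0], "twist": [0, 0, 0]},
    {"translation": [0, 0, 0], "twist": [0, 0, 0]},
    {"translation": [0, 0, 0], "twist": [0, 0, 0]},
    {"translation": [0, 0, 0], "twist": [0, 0, 0]}
  ],
  "grip": 0.2
}}

```text
t: 99.95
ee_pos: [473.2, 13.4, 258.5]
orientation: [-2.411, -2.015, 0.0]
ft_force: [-0.1, -0.4, -0.3]
width: 35.2
```

Emit:
{"op": "send_rows", "data": {
  "commands": [
    {"translation": [0, 0, 0.1], "twist": [0, 0, 0]},
    {"translation": [0, 0, 0.2], "twist": [0, 0, 0]},
    {"translation": [0, 0, 0.3], "twist": [0, 0, 0]},
    {"translation": [0, 0, 0.4], "twist": [0, 0, 0]},
    {"translation": [0, 0, 0.5], "twist": [0, 0, 0]},
    {"translation": [0, 0, 0.6], "twist": [0, 0, 0]},
    {"translation": [0, 0, 0.7], "twist": [0, 0, 0]},
    {"translation": [0, 0, 0.8], "twist": [0, 0, 0]},
    {"translation": [0, 0, 0.9], "twist": [0, 0, 0]},
    {"translation": [0, 0, 1.0], "twist": [0, 0, 0]}
  ]
}}

```text
t: 100.95
ee_pos: [473.2, 13.4, 359.3]
orientation: [-2.411, -2.015, 0.0]
ft_force: [-0.1, 0.7, -0.2]
width: 35.3
```

Emit:
{"op": "send_rows", "data": {
  "commands": [
    {"translation": [0, -0.1, 0.05], "twist": [0, 0, 0]},
    {"translation": [0, -0.2, 0.1], "twist": [0, 0, 0]},
    {"translation": [0, -0.3, 0.15], "twist": [0, 0, 0]},
    {"translation": [0, -0.4, 0.2], "twist": [0, 0, 0]},
    {"translation": [0, -0.5, 0.25], "twist": [0, 0, 0]},
    {"translation": [0, -0.6, 0.3], "twist": [0, 0, 0]},
    {"translation": [0, -0.7, 0.3], "twist": [0, 0, 0]},
    {"translation": [0, -0.8, 0.3], "twist": [0, 0, 0]},
    {"translation": [0, -0.9, 0.3], "twist": [0, 0, 0]},
    {"translation": [0, -1.0, 0.3], "twist": [0, 0, 0]}
  ]
}}

```text
t: 101.95
ee_pos: [473.2, -87.4, 388.2]
orientation: [-2.41, -2.014, 0.0]
ft_force: [0.3, -0.8, -0.0]
width: 35.1
```

Emit:
{"op": "send_rows", "data": {
  "commands": [
    {"translation": [0, -0.1, 0], "twist": [0, 0, 0]},
    {"translation": [0, -0.2, 0], "twist": [0, 0, 0]},
    {"translation": [0, -0.3, 0], "twist": [0, 0, 0]},
    {"translation": [0, -0.4, 0], "twist": [0, 0, 0]},
    {"translation": [0, -0.5, 0], "twist": [0, 0, 0]},
    {"translation": [0, -0.6, 0], "twist": [0, 0, 0]},
    {"translation": [0, -0.7, 0], "twist": [0, 0, 0]},
    {"translation": [0, -0.8, 0], "twist": [0, 0, 0]},
    {"translation": [0, -0.9, 0], "twist": [0, 0, 0]},
    {"translation": [0, -1.0, 0], "twist": [0, 0, 0]}
  ]
}}

```text
t: 102.95
ee_pos: [473.2, -187.4, 388.5]
orientation: [2.411, 2.015, 0.0]
ft_force: [-0.6, 0.3, 0.4]
width: 35.3
```

Run:
```python
from h import *
o=ctrl.get_obs(); print({k:np.round(o[k],3) for k in("t","ee_pos","ft_force","width")})
snap("scene","s20");snap("side","d20")
x=cv2.imread("pics/s20_full.png");b=cv2.imread("pics/d20_full.png")
r=lambda i,x0,y0,x1,y1,W,H:cv2.resize(i[y0:y1,x0:x1],(W,H),interpolation=cv2.INTER_CUBIC)
o=np.zeros((600,800,3),np.uint8)
o[:300,:400]=r(x,280,190,380,265,400,300); o[:300,400:]=r(b,260,195,360,270,400,300)
o[300:,:400]=r(x,230,120,510,330,400,300); o[300:,400:]=r(b,140,150,420,360,400,300)
cv2.imwrite("pics/c20.png",o)
```

```text
{'t': np.float64(102.95), 'ee_pos': array([ 473.228, -187.401,  388.468]), 'ft_force': array([-0.592,  0.323,  0.424]), 'width': np.float64(35.331)}
```

View pics/c20.png

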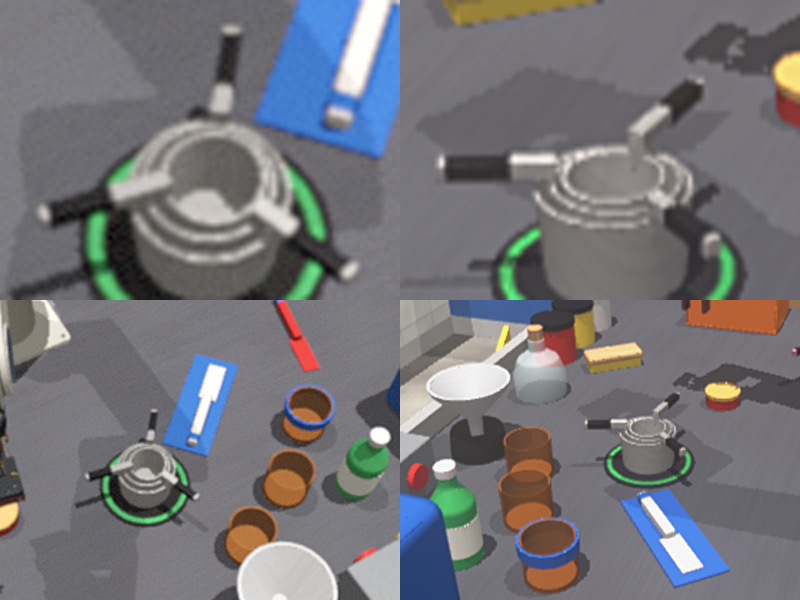

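The three rims are concentric and level on the mat, the handles are fanned about 120° apart, the spatula is on its mat and the jars are standing. Handing in.

```bash
python3 -c "
from workcell import ctrl
print(ctrl.close_job())"
```

```text
the job is handed in; nothing more can be done
None
```

The job is handed in at about 103 s of the 210 s limit.

- **Spatula:** I dipped the white spatula's blade into the blue-collared jar, with its tip about 45 mm below the rim and almost no contact force. It lies flat on its blue mat again. Laying it down gave a brief 31 N wrist reading, inside the limits.
- **Cups:** XL, L and M were out; there was no S. XL was knocked about 5 cm off the mat while the arm was away, so I picked it up and centred it again. L went into XL and M into L. Each was lowered to full depth: undersides read about 9 and 14 mm, and contact forces were 5 N and 13 N.
- **Last check:** The final scene and side pictures show the three rims concentric and level, and the handles about 120° apart with none crossing. The nest is on the round mat, and the jars, bottle, tin and brush stand where they were.
- **Disagreement:** The image fit puts the nest about 3 mm off the mat's centre, but the arm's own readings put it within 1 mm. That is within the measurement error.

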